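# Clear the backing-board chips from the cleaning board

## Task

Turn on the extraction and the work light: slide each of the two faders until its grip is level with the white pointer beside its own track, and let go. Then, holding the wooden scraper block and without touching the chips with the fingers, sweep every chip of old backing board off the white board into its waste trough, set the block back down flat, centred and lengthwise on its cork pad, and only then slide both faders fully back to their off ends. Leave the brush, rubber bulb, eraser, jar and other things on the bench where they are.

Things in the scene. Friction and masses are not known exactly. Their poses are not given: they have to be found in the camera images.
- board: Fixed white board, grey waste trough on its robot side. Origin: bench level, middle of the open edge between them; x away from trough, y along edge. Board top 50 mm up, x 0..242, y +-160 mm inside a lip (12 mm higher, 8 thick) at back and sides, none at x=0. Trough inside: x -94..0, y +-162, floor 6 mm up, outer walls 6 thick, 50 high. Sweep towards -x.
- control: Fixed grey control box, 160 mm (x) by 220 mm (y) by 40 mm high. Origin: centre of its underside. Two fader tracks run along its y on its top, fader1's at x -32 mm, fader2's at x +32 mm; the -y end of each is off, the +y end is full.
- fader1 (a joint): Position of fader1 (extraction) along its track in m: 0 = off (end stop), growing towards the control box's +y, to 0.12 at the other stop. It stays where it is left (about 2 N of friction).
- fader2 (a joint): Position of fader2 (work light) along its track in m: 0 = off (end stop), growing towards the control box's +y, to 0.12 at the other stop. It stays where it is left (about 2 N of friction).
- fader1_top (a point): Centre of the top of fader1's black grip, 83 mm above the bench. The grip is 26 mm wide (control box x), 22 mm along the track (y) and stands 42 mm above the box top.
- fader2_top (a point): Centre of the top of fader2's black grip, 83 mm above the bench. The grip is 26 mm wide (control box x), 22 mm along the track (y) and stands 42 mm above the box top.
- pointer1: Fixed white pointer tab of fader1, 5 mm high, on top of the control box 30 mm beside that track, on its outer side. Its y axis is parallel to the track (same sense as the control box's y): fader1 is set when its grip's centre has the same y as this origin.
- pointer2: Fixed white pointer tab of fader2, 5 mm high, on top of the control box 30 mm beside that track, on its outer side. Its y axis is parallel to the track (same sense as the control box's y): fader2 is set when its grip's centre has the same y as this origin.
- block: Loose wooden scraper block, about 0.3 kg. Origin: centre of its underside. Sole 36 mm (x) by 120 mm (y), 26 mm thick; on it a grip rib 20 mm thick (x), 90 mm long (y), from 26 to 70 mm up. z up. Grasp the rib across x.
- rest: Fixed cork pad, 80 mm (x) by 160 mm (y) by 6 mm thick: the block's place, block's long axis along the pad's y, either way round. Origin: centre of its underside, on the bench.
- chip1: Loose flat chip of stiff grey-brown backing board, about 60 mm (its y) by 28 mm (its x), 8 mm thick. Origin: centre of its underside as first laid. Some chips are absent in some runs.
- chip2: Loose flat chip of stiff grey-brown backing board, about 56 mm (its y) by 30 mm (its x), 8 mm thick. Origin: centre of its underside as first laid. Some chips are absent in some runs.
- chip3: Loose flat chip of stiff grey-brown backing board, about 60 mm (its y) by 24 mm (its x), 8 mm thick. Origin: centre of its underside as first laid. Some chips are absent in some runs.
- chip4: Loose flat chip of stiff grey-brown backing board, about 58 mm (its y) by 28 mm (its x), 8 mm thick. Origin: centre of its underside as first laid. Some chips are absent in some runs.
- chip5: Loose flat chip of stiff grey-brown backing board, about 60 mm (its y) by 26 mm (its x), 8 mm thick. Origin: centre of its underside as first laid. Some chips are absent in some runs.
- chip6: Loose flat chip of stiff grey-brown backing board, about 56 mm (its y) by 26 mm (its x), 8 mm thick. Origin: centre of its underside as first laid. Some chips are absent in some runs.
- brush: Bystander: flat brush, 200 mm long, lying; origin under its middle. Leave alone.
- blower: Bystander: terracotta-coloured rubber bulb, 62 mm across, 98 mm tall. Origin under its centre. Leave alone.
- eraser: Bystander: white eraser 60 x 24 x 14 mm. Origin under its centre. Leave alone.
- jar: Bystander: jar 56 mm across, 100 mm tall. Origin under its centre. Leave alone.
Mind the look-alikes: they are no part of the job. Leave any purple or yellow look-alike of the chip3 alone.

How it is judged (in metres and radians):
On the way, in this order (a step that is already met when the one before it is completed fails the run):
1. both faders stand level with their pointers and have been let go (y of fader1_top in the frame of pointer1 between -0.006 and 0.006 m and y of fader2_top in the frame of pointer2 between -0.006 and 0.006 m and contact force between the fingers and control below 0.05 N), for 0.3 s.
2. with both faders still at their pointers, every chip lies in the waste trough (y of fader1_top in the frame of pointer1 between -0.006 and 0.006 m and y of fader2_top in the frame of pointer2 between -0.006 and 0.006 m and x of chip1 in the frame of board between -0.097 and 0.004 m and y of chip1 in the frame of board between -0.166 and 0.166 m and z of chip1 in the frame of board between 0 and 0.043 m and x of chip2 in the frame of board between -0.097 and 0.004 m and y of chip2 in the frame of board between -0.166 and 0.166 m and z of chip2 in the frame of board between 0 and 0.043 m and x of chip3 in the frame of board between -0.097 and 0.004 m and y of chip3 in the frame of board between -0.166 and 0.166 m and z of chip3 in the frame of board between 0 and 0.043 m and x of chip4 in the frame of board between -0.097 and 0.004 m and y of chip4 in the frame of board between -0.166 and 0.166 m and z of chip4 in the frame of board between 0 and 0.043 m and x of chip5 in the frame of board between -0.097 and 0.004 m and y of chip5 in the frame of board between -0.166 and 0.166 m and z of chip5 in the frame of board between 0 and 0.043 m and x of chip6 in the frame of board between -0.097 and 0.004 m and y of chip6 in the frame of board between -0.166 and 0.166 m and z of chip6 in the frame of board between 0 and 0.043 m), for 0.2 s.
3. with both faders still at their pointers, the block is back on its pad and let go (y of fader1_top in the frame of pointer1 between -0.006 and 0.006 m and y of fader2_top in the frame of pointer2 between -0.006 and 0.006 m and horizontal distance between block and rest below 0.025 m and z of block in the frame of rest between 0.001 and 0.011 m and angle between block's own z axis and vertical below 0.1 rad and angle between the y axis of block and the y axis of rest, either way round below 0.3 rad and contact force between the fingers and block below 0.05 N), for 0.3 s.
4. both faders are back at their off ends (value of joint each of fader1, fader2 below 0.005 m), for 0.2 s.
At the end, for the whole second after the job is handed in: Faders within 5 mm of off (set within 6 mm of their pointers until the block was back); every chip in the trough, centre 7 mm or more below the board's top; block released, at rest, flat on its pad within 25 mm of its centre and 0.3 rad of its length (all of step 4 and x of chip1 in the frame of board between -0.097 and 0.004 m and y of chip1 in the frame of board between -0.166 and 0.166 m and z of chip1 in the frame of board between 0 and 0.043 m and x of chip2 in the frame of board between -0.097 and 0.004 m and y of chip2 in the frame of board between -0.166 and 0.166 m and z of chip2 in the frame of board between 0 and 0.043 m and x of chip3 in the frame of board between -0.097 and 0.004 m and y of chip3 in the frame of board between -0.166 and 0.166 m and z of chip3 in the frame of board between 0 and 0.043 m and x of chip4 in the frame of board between -0.097 and 0.004 m and y of chip4 in the frame of board between -0.166 and 0.166 m and z of chip4 in the frame of board between 0 and 0.043 m and x of chip5 in the frame of board between -0.097 and 0.004 m and y of chip5 in the frame of board between -0.166 and 0.166 m and z of chip5 in the frame of board between 0 and 0.043 m and x of chip6 in the frame of board between -0.097 and 0.004 m and y of chip6 in the frame of board between -0.166 and 0.166 m and z of chip6 in the frame of board between 0 and 0.043 m and horizontal distance between block and rest below 0.025 m and z of block in the frame of rest between 0.001 and 0.011 m and angle between block's own z axis and vertical below 0.1 rad and angle between the y axis of block and the y axis of rest, either way round below 0.3 rad and contact force between the fingers and control below 0.05 N and contact force between the fingers and block below 0.05 N and linear speed of block below 0.02 m/s and linear speed of each of chip1, chip2, chip3, chip4, chip5, chip6 below 0.03 m/s); the robot touches nothing.
It fails at once if a bystander is moved more than 30 mm (distance of any of brush, blower, eraser, jar from where it was at the start of the episode above 0.03 m).
It fails at once if the fingers push or hold a chip (contact force between the fingers and chip1 above 1 N or contact force between the fingers and chip2 above 1 N or contact force between the fingers and chip3 above 1 N or contact force between the fingers and chip4 above 1 N or contact force between the fingers and chip5 above 1 N or contact force between the fingers and chip6 above 1 N).
Of chip1, chip2, chip3, chip4, chip5, chip6 only 4 to 6 are there at a start; the rules pass over those that are not, and their reading is None.
At some moment in a run one of chip1, chip2, chip3, chip4, chip5, chip6 may be knocked a few centimetres aside while the robot is not near it.
Once in a run the grip may slacken for a moment while it holds something.
It also fails if it takes over 200 s, if anything falls off the work surface, if the arm or the gripper's body presses on something with over 40 N, if the wrist force passes 120 N, or if a joint passes its speed limit or range.

## Robot

A 6-joint arm with a two-finger parallel gripper is mounted at the origin on the work surface. World frame = base frame: x ahead of the robot, y to its left, z up, the work surface at z = 0. Lengths are in mm, angles in rad, forces in N, time in s.
With the tool pointing down it reaches from about 250 to 800 mm from the base axis. Payload 8.5 kg.
Tool frame: the origin (TCP) lies at the very end of the fingers, on their centre line; the grasp point (between the pads) lies 19 mm behind it; x points along the fingers, y is the direction in which the jaws open and shut, and the axes are right-handed (so a half turn about x gives the same grasp; the last joint's range is limited). The gripper opens to 85 mm and grips with 20 to 120 N. Pads are 22 mm wide; open, the fingers measure 114 mm over their backs; the gripper's body (76 mm by 85 mm) begins 54 mm behind the grasp point. The pads swing forward as they close: fully open they stand 13 mm farther back than shut.
Start: joints at [1.188, 0.238, -0.013, 1.319, 0, 1.571], TCP at [196.079, 486.962, 231.276] pointing down, gripper open.
Joint ranges: [-2.66, 2.66], [-1.03, 1.9], [-1.14, 1.46], [-1.82, 2.27], [-1.45, 1.34], [-3.14, 3.14]. Speed limits (rad/s): [2.22, 2.22, 2.79, 3.14, 3.14, 3.14].

## Interface

Orientations are given as a rotation vector (axis times angle).
In Python, from bench import * gives the robot as it stands. The module is installed in compiled form; this text tells all that it offers.
- The arm moves only by the tool step_arm, never from a script. Its argument "commands" is a list of rows, each a list of 3 entries, a list of its own where there are three numbers: the finger opening in mm, from 0 to 85.4, then the shift along the tool's x, y, z in mm, then the turn, a rotation vector about the tool's x, y, z in rad. A call has 1 to 5 rows; each row is the pose to reach, as a shift and turn from the pose commanded when the call began, along the tool's axes at that moment; what a row does not reach only later rows make up. A row lasts 1/8 s, in which the tool goes at most 62.5 mm and 10.7 degrees, less where a joint would pass 70% of its speed; a pose out of reach is approached as far as the arm can. A call with a gripper value outside its range is refused whole. The fingers move at their own pace and stop on an object; the grip force is fixed at half the most. Time passes only in rows, so rows that repeat a pose let the fingers close. It gives the time, the measured TCP pose, the force and the opening at its end, in the units of the state.
- state(): the state, without advancing time (a new reading comes with each control period).
- snapshot(name): name is "scene" or "top" or "wrist"; returns a dict with "image" (400x640x3 uint8, blue, green, red), "fx", "fy", "cx", "cy" (pixels), "pose" (4x4, takes a point from camera to world coordinates). Camera axes: x right, y down, z forward; pixel columns grow to the right and rows downward; lengths in mm; the calibration is good to about 2 mm. A picture is of the moment at which its call begins. There is no depth.
- job_done(): hands the job in, once; it reports no verdict.
Trained networks look in a picture, given as the dict that the camera call returned (one of the last four; its "shot" number tells which), for a name from the list of things; names that differ only in an ending like _2 or _b are one class to them, and where a whole thing is asked for, a point or a joint stands for the part that bears it (a point fixed in the world has none). Each returns a list of dicts, best first, with "score" (0 to 1); they miss things now and then, are a little off and sometimes report something else, mostly with a low value. They report only what shows in the picture. A call takes as long as a camera call. They do not tell look-alikes from the thing itself.
- look_for(picture, label): "at" ([x, y, z] in mm, in the coordinates of the camera as it stood for that picture, good to about 4 mm: the middle of the surface that is visible of it).
- tip_of(picture, label): "at" ([x, y, z] in mm, in the coordinates of the camera as it stood for that picture, good to about 4 mm: a listed point, or the origin of a listed thing).
The state is a dict: "time_s": time; "q": joint angles; "joint_velocities": joint speeds; "effort": joint torques, N m; "position": TCP position; "tool_rot": TCP orientation; "force": force on the tool from outside, world axes, zero at the start; "torque": the same for the moment, N m; "opening": finger opening in mm.
Only numpy, scipy, OpenCV 4.12 (cv2) and the standard library are available. Lean on these libraries where they do the work, as an engineer would, in place of code of your own. Each camera call takes 0.05 s, during which the arm holds its last target.

## Working session

There is one attempt and no reset: what is moved stays moved. The work goes in short steps, Python scripts to look and compute and a tool call to move; the robot and the scene stay as the last step left them, time stands still between calls to the robot, and variables do not carry over. Pictures are saved under pics/ and viewed, and the job is handed in when it is done.

Besides the shell and the picture viewer there is one more tool, called after ">>>" as a command line: name --argument value ..., lists and objects as JSON in quotes. step_arm: Moves the arm, as the interface text tells. Its arguments: {"type":"object","properties":{"commands":{"type":"array"}},"required":["commands"]}

```bash
mkdir -p pics
cat > h.py <<'E'
from bench import *
import numpy as np, cv2
from scipy.spatial.transform import Rotation as R
np.set_printoptions(precision=1,suppress=True)
def toW(p,at): return (p["pose"]@np.r_[at,1])[:3]
def pix(p,w):
    c=np.linalg.inv(p["pose"])@np.r_[w,1]; return np.array([p["fx"]*c[0]/c[2]+p["cx"],p["fy"]*c[1]/c[2]+p["cy"]])
def ray(p,u,v,z):
    d=p["pose"][:3,:3]@np.array([(u-p["cx"])/p["fx"],(v-p["cy"])/p["fy"],1]);o=p["pose"][:3,3]
    return o+d*(z-o[2])/d[2]
def save(p,n): cv2.imwrite(f"pics/{n}.png",p["image"])
E
python3 - <<'E'
from h import *
s=state();print(s)
for c in ["top","scene"]:
    p=snapshot(c);save(p,c+"0");print(c,p["pose"],p["fx"])
    for n in ["board","control","fader1","fader1_top","fader2_top","pointer1","pointer2","block","rest","chip1","chip2","chip3","chip4","chip5","chip6","brush","blower","eraser","jar"]:
        for r in tip_of(p,n)[:3]: 
            w=toW(p,r["at"]);print(n,w,pix(p,w),round(r["score"],2), {k:v for k,v in r.items() if k not in("at","score")} or '')
E
```

```text
{'time_s': 0.0, 'q': array([ 1.2,  0.2, -0. ,  1.3, -0. ,  1.6]), 'joint_velocities': array([-0., -0., -0., -0.,  0.,  0.]), 'effort': array([  0. , -53.9,  34.6,   0. ,  -0. ,  -0. ]), 'position': array([195.9, 486.6, 230.7]), 'tool_rot': array([ 0.3,  1.6, -0.3]), 'force': array([-0.3, -0.4,  0.2]), 'torque': array([-0., -0.,  0.]), 'opening': 85.65278976551669}
top [[   0.    -1.     0.1  398.5]
 [  -1.    -0.    -0.    20.8]
 [   0.    -0.1   -1.  1177.2]
 [   0.     0.     0.     1. ]] 432.98243757372904
board [478.5 -12.2  -0.3] [325.  209.3] 0.57 
control [494.5 362.3   0.8] [186.9 200.2] 0.65 Traceback (most recent call last):
  File "<stdin>", line 6, in <module>
ValueError: it knows: block, blower, board, brush, chip, control, eraser, fader1_top, fader2_top, jar, pointer, rest
```

Run:
```python
from h import *
for c in ["top","scene"]:
    p=snapshot(c);save(p,c+"1")
    for n in ["board","control","fader1_top","fader2_top","pointer","block","rest","chip","brush","blower","eraser","jar"]:
        for r in tip_of(p,n)[:9]: 
            w=toW(p,r["at"]);print(n,w,pix(p,w),round(r["score"],2))
```

```text
board [480.  -11.9  -4.1] [324.8 208.9] 0.93
control [495.1 361.4   1. ] [187.3 200. ] 0.73
fader1_top [454.6 390.5  86.4] [165.  212.8] 0.61
fader2_top [443.1 329.8  82.7] [189.5 218. ] 0.65
fader2_top [516.2  69.   52.7] [294.7 192.8] 0.52
fader2_top [481.6  -9.3  -2.4] [323.9 208.2] 0.24
pointer [523.8 296.8  35.1] [208.7 188.6] 0.56
block [ 498.3 -360.4    8.1] [452.8 204.9] 0.82
rest [ 503.1 -365.2    3. ] [453.9 203.3] 0.73
chip [517.5  71.7  52.5] [293.7 192.3] 0.7
chip [533.8 -82.2  49.1] [352.6 187.7] 0.61
chip [529.3 -13.3  52.4] [326.3 188.6] 0.59
chip [620.3 -78.2  50. ] [351.6 155.1] 0.57
chip [591.7  81.4  51.3] [290.8 164.2] 0.56
chip [ 560.  -234.2    0.4] [406.2 181.7] 0.54
chip [604.1   6.8  50.3] [319.3 160.3] 0.51
chip [236.2 406.   -0.8] [165.7 296.7] 0.49
brush [290.6 272.8   1.5] [216.7 277.1] 0.62
blower [ 711.1 -333.9    4.1] [442.4 128.4] 0.79
eraser [505.1 421.5  44.4] [159.5 194.1] 0.65
eraser [ 284.8 -255.5    0.3] [413.6 283.1] 0.57
jar [709.3 345.5  -3.3] [197.4 123.1] 0.59
board [480.7  -9.   -1.3] [319.3 210.9] 0.78
control [497.2 365.    1.5] [386.5 
[... 563 characters left out ...]
1.4] [387.1 276.4] 0.26
chip [240.1 409.3  -0.4] [459.2 251.4] 0.64
chip [513.5  77.3  53.1] [325.7 215.2] 0.62
chip [524.8  -6.8  47. ] [308.5 204.9] 0.6
chip [592.7  88.9  49.9] [307.2 227.2] 0.59
chip [603.2   1.4  51.3] [289.8 213.8] 0.51
chip [527.8 -79.6  49.2] [296.2 194. ] 0.49
chip [616.9 -71.6  47.9] [275.  204.8] 0.41
chip [ 557.7 -237.5   -2.7] [267.2 187.1] 0.37
chip [522.  298.4  42.3] [366.2 258. ] 0.31
brush [294.1 276.5  -1.7] [416.6 235.1] 0.97
brush [ 284.4 -256.2    0.7] [325.  160.1] 0.23
blower [ 707.5 -330.1   -2.1] [219.3 188.9] 0.5
eraser [524.3 297.3  43.6] [365.4 257.8] 0.68
eraser [ 280.6 -255.9    0.4] [325.8 159.9] 0.51
jar [707.8 346.   -0.7] [323.9 306.4] 0.71
```

View pics/top0.png

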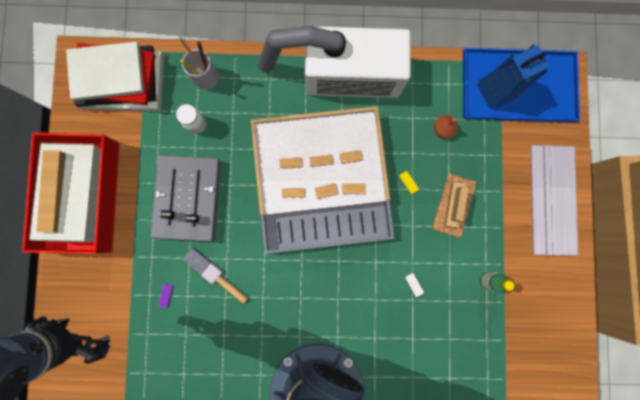

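```bash
ls pics
```

```text
scene1.png
top0.png
top1.png
```

The top view shows six chips on the board (rows ~160 and ~190), the control box at about (187,200), the block on its pad at (455,205), and purple and yellow look-alikes off the board. Next I'll enlarge the details.

Run:
```python
from h import *
p=snapshot("top")
im=p["image"]
def crop(x0,y0,x1,y1,f,n): cv2.imwrite(f"pics/{n}.png",cv2.resize(im[y0:y1,x0:x1],None,fx=f,fy=f,interpolation=cv2.INTER_CUBIC))
crop(145,145,230,250,5.7,"ctl");crop(240,95,400,260,3.6,"brd");crop(425,165,485,245,7,"blk")
p=snapshot("scene");save(p,"sc")
```

```text
(no output)
```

View pics/ctl.png

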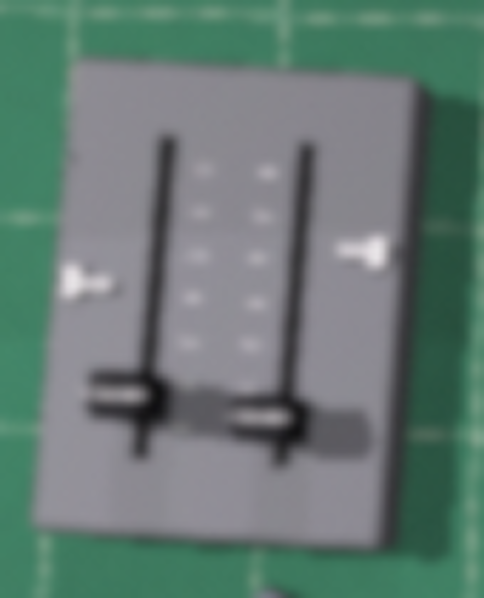

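View pics/brd.png

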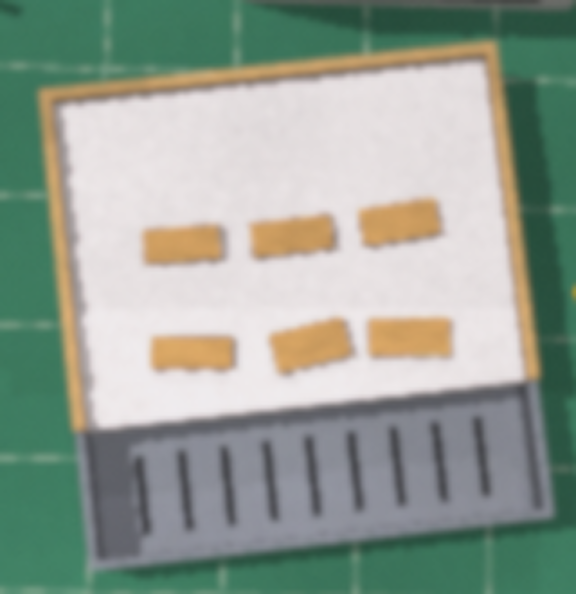

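View pics/blk.png

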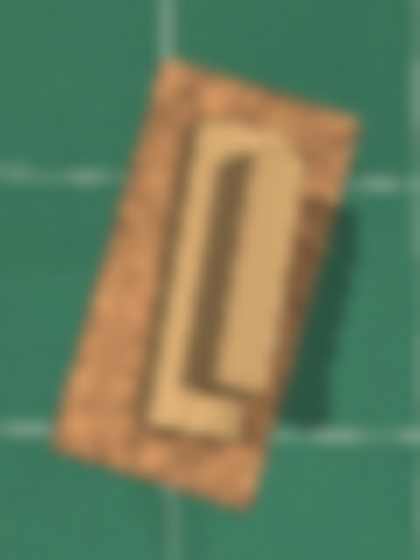

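View pics/sc.png

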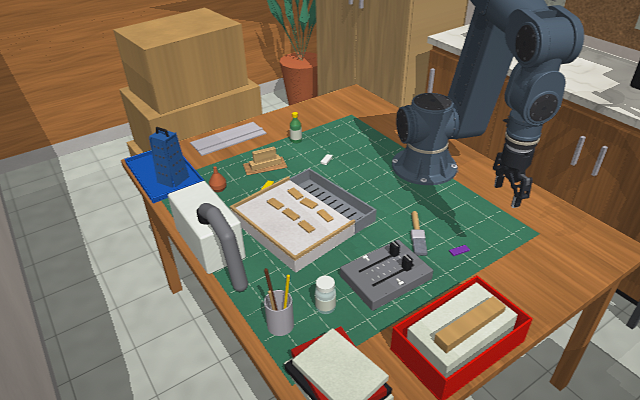

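Run:
```python
from h import *
p=snapshot("top")
def P(a,o,f,z): return ray(p,o[0]+(a[0]+.5)/f-.5,o[1]+(a[1]+.5)/f-.5,z)
o=(145,145);f=5.7
c=[P(a,o,f,40) for a in [(75,62),(420,80),(385,548),(37,525)]]
for x in c: print(x)
c=np.array(c);print("ctl",c.mean(0),np.linalg.norm(c[0]-c[1]),np.linalg.norm(c[1]-c[2]),np.arctan2(*((c[0]+c[1]-c[2]-c[3])[[1,0]])))
print("ptr",P((85,283),o,f,45),P((365,251),o,f,45))
print("grip",P((122,393),o,f,83),P((262,415),o,f,83))
o=(240,95);f=3.6
b=np.array([P(a,o,f,62) for a in [(40,88),(496,42)]]+[P(a,o,f,50) for a in [(540,380),(75,432)]]);print(b,"board yaw",np.arctan2(*((b[0]-b[1])[:2]*[-1,1])))
print("edge mid",P(((88+525)/2,(430+383)/2),o,f,50))
o=(425,165);f=7
r=np.array([P(a,o,f,6) for a in [(165,57),(362,118),(250,510),(53,445)]]);print("rest",r.mean(0),np.arctan2(*((r[0]+r[1]-r[2]-r[3])[[1,0]])))
s=np.array([P(a,o,f,76) for a in [(248,135),(300,160),(268,392),(216,385)]]);print("rib",s, s.mean(0),np.arctan2(*((s[0]+s[1]-s[2]-s[3])[[1,0]])))
w=snapshot("wrist");save(w,"w0");T=np.eye(4);st=state();T[:3,:3]=R.from_rotvec(st["tool_rot"]).as_matrix();T[:3,3]=st["position"]
print(T,"\ncam in tool",np.linalg.inv(T)@w["pose"],w["fx"])
```

```text
[607.9 433.4  40. ]
[603.6 274.1  40. ]
[387.1 280.6  40. ]
[394.1 438.6  40. ]
ctl [498.2 356.7  40. ] 159.3232614922332 216.57089038680235 -0.027205827004207615
ptr [504.8 421.3  45. ] [522.6 294.6  45. ]
grip [453. 389.  83.] [444.7 327.3  83. ]
[[ 706.7  189.1   62. ]
 [ 750.6 -143.5   62. ]
 [ 503.1 -180.    50. ]
 [ 457.4  156.4   50. ]] board yaw 0.13126852142721404
edge mid [479.7 -10.3  50. ]
rest [ 498.9 -365.1    6. ] -0.28422044174068795
rib [[ 547.4 -357.3   76. ]
 [ 538.6 -376.6   76. ]
 [ 452.8 -364.    76. ]
 [ 454.9 -344.9   76. ]] [ 498.4 -360.7   76. ] -0.13929462668462178
[[ -0.    0.4   0.9 196.1]
 [ -0.    0.9  -0.4 487. ]
 [ -1.   -0.   -0.  231.3]
 [  0.    0.    0.    1. ]] 
cam in tool [[   0.    -0.3    1.  -143.7]
 [   1.     0.    -0.     0.4]
 [  -0.     1.     0.3  -68.9]
 [   0.     0.     0.     1. ]] 288.78612706632094
```

View pics/w0.png

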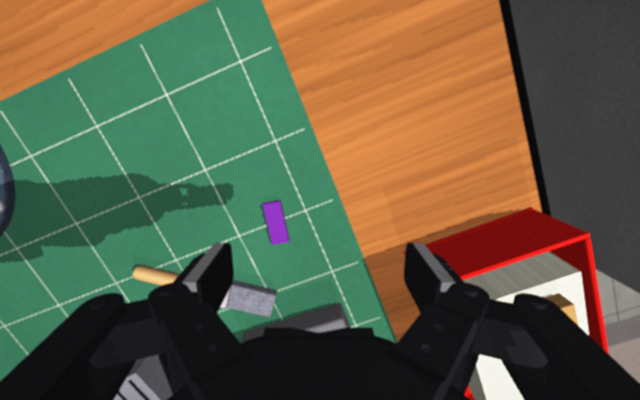

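The wrist view shows the purple look-alike at (276,222), with the open fingers at the bottom. I'll add a move planner and go above the control box.

```bash
cat >> h.py <<'E'
def tool(st=None):
    st=st or state();T=np.eye(4);T[:3,:3]=R.from_rotvec(st["tool_rot"]).as_matrix();T[:3,3]=st["position"];return T
def goto(pos,yaw,maxmm=60,maxr=0.18,T=None):
    """pointing down, tool y at world angle yaw (or +pi)"""
    T=tool() if T is None else T
    x=np.array([0,0,-1.]);y=np.array([np.cos(yaw),np.sin(yaw),0]);Rt=np.c_[x,y,np.cross(x,y)]
    sh=T[:3,:3].T@(np.array(pos)-T[:3,3]);rv=R.from_matrix(T[:3,:3].T@Rt).as_rotvec()
    n=int(np.ceil(max(np.linalg.norm(sh)/maxmm,np.linalg.norm(rv)/maxr,1)))
    print("shift",sh.round(1),"turn",rv.round(3),"rows",n)
    if n>1:
        for k in range(1,n+1): print([ (sh*k/n).round(0).tolist(),(rv*k/n).round(2).tolist()])
    print("yaw now",np.arctan2(T[1,1],T[0,1]).round(3),"pos",T[:3,3])
E
python3 -c "
from h import *
goto([450,372,200],-0.027)"
```

```text
shift [ 31.3 -11.8 278.5] turn [1.2 0.  0. ] rows 7
[[4.0, -2.0, 40.0], [0.17, 0.0, 0.0]]
[[9.0, -3.0, 80.0], [0.35, 0.0, 0.0]]
[[13.0, -5.0, 119.0], [0.52, 0.0, 0.0]]
[[18.0, -7.0, 159.0], [0.69, 0.0, 0.0]]
[[22.0, -8.0, 199.0], [0.87, 0.0, 0.0]]
[[27.0, -10.0, 239.0], [1.04, 0.0, 0.0]]
[[31.0, -12.0, 278.0], [1.21, 0.0, 0.0]]
yaw now 1.188 pos [196.1 487.  231.3]
```

>>> step_arm --commands '[[85,[4,-2,40],[0.17,0,0]],[85,[9,-3,80],[0.35,0,0]],[85,[13,-5,119],[0.52,0,0]],[85,[18,-7,159],[0.69,0,0]],[85,[22,-8,199],[0.87,0,0]]]'

```text
time_s: 2.28
position: [378.8, 404.5, 209.1]
tool_rot: [0.976, 1.341, -0.976]
force: [0.6, -0.9, 0.1]
opening: 84.9
```

```bash
python3 -c "
from h import *
goto([450,372,200],-0.027)"
```

```text
shift [ 9.1 57.8 52.8] turn [0.3 0.  0. ] rows 2
[[5.0, 29.0, 26.0], [0.17, 0.0, 0.0]]
[[9.0, 58.0, 53.0], [0.34, 0.0, 0.0]]
yaw now 0.312 pos [378.8 404.5 209.1]
```

>>> step_arm --commands '[[85,[5,29,26],[0.17,0,0]],[85,[9,58,53],[0.34,0,0]],[85,[9,58,53],[0.34,0,0]]]'

```text
time_s: 2.65
position: [451.2, 371.8, 199.6]
tool_rot: [1.228, 1.196, -1.229]
force: [0.3, 1.2, -0.3]
opening: 85.1
```

Run:
```python
from h import *
p=snapshot("wrist");save(p,"w1");print(state()["position"])
for n in ["fader1_top","fader2_top","pointer","control"]:
    for r in tip_of(p,n)[:4]:
        w=toW(p,r["at"]);print(n,w,pix(p,w),round(r["score"],2))
```

```text
[450.  372.3 199.8]
fader1_top [453.6 393.2  84.7] [320.  169.7] 0.63
fader2_top [442.2 331.5  86.6] [309.7 233.9] 0.92
pointer [525.5 302.6  41.1] [385.  239.9] 0.69
pointer [506.6 420.8  37.7] [370.3 133.8] 0.68
control [501.3 358.8   1. ] [359.4 184.1] 0.64
```

View pics/w1.png

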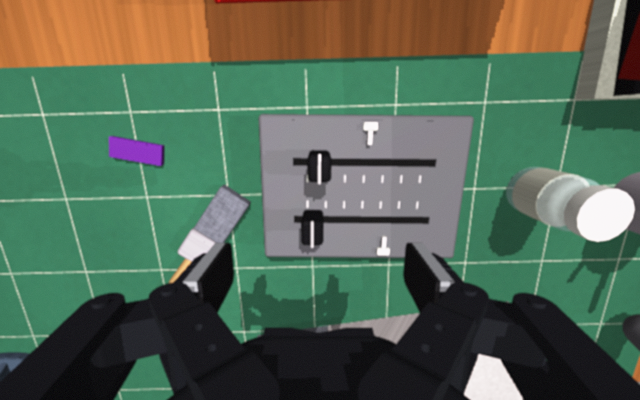

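The wrist view shows grip lines at (319,168) and (312,230), and pointers at about (370,132) and (384,246). I'll measure these with subpixel crops.

Run:
```python
from h import *
p=snapshot("wrist");im=p["image"]
g=cv2.cvtColor(im,cv2.COLOR_BGR2GRAY)
def cen(x0,y0,x1,y1,t):
    m=np.clip(g[y0:y1,x0:x1].astype(float)-t,0,None);ys,xs=np.mgrid[y0:y1,x0:x1];return (m*xs).sum()/m.sum(),(m*ys).sum()/m.sum()
for n,b,t,z in [("p1",(360,118,382,148),190,45),("p2",(372,232,396,258),190,45),("g1",(310,152,328,184),90,83),("g2",(303,213,321,247),90,83)]:
    u,v=cen(*b,t);print(n,(u,v),ray(p,u,v,z))
for c in [(261,115),(473,117),(452,258),(267,256)]: print(ray(p,*c,40))
cv2.imwrite("pics/w1c.png",cv2.resize(im[100:270,245:490],None,fx=3.2,fy=3.2,interpolation=cv2.INTER_CUBIC))
```

```text
p1 (np.float64(373.04782305469763), np.float64(131.64302082295507)) [505.3 425.6  45. ]
p2 (np.float64(384.9140602986757), np.float64(249.8151591997746)) [523.  294.1  45. ]
g1 (np.float64(321.3645163520708), np.float64(169.3139735877757)) [452.  394.9  83. ]
g2 (np.float64(314.1086510514618), np.float64(234.3315096597709)) [443.9 330.9  83. ]
[392.1 443.9  40. ]
[607.2 437.9  40. ]
[602.8 279.7  40. ]
[387.6 286.4  40. ]
```

View pics/w1c.png

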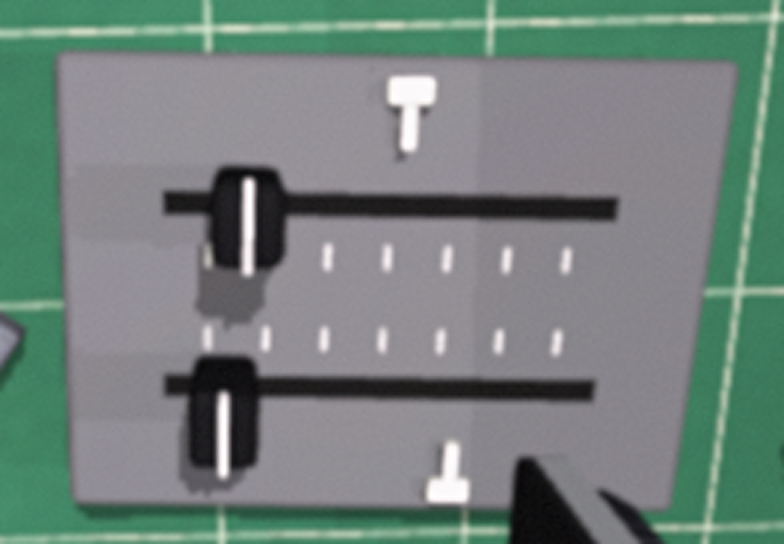

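```bash
python3 -c "
from h import *
goto([452,393,55],-0.029)"
```

```text
shift [145.6   3.  -19.5] turn [ 0. -0. -0.] rows 3
[[49.0, 1.0, -7.0], [0.0, -0.0, -0.0]]
[[97.0, 2.0, -13.0], [0.01, -0.0, -0.0]]
[[146.0, 3.0, -20.0], [0.01, -0.0, -0.0]]
yaw now -0.02 pos [448.6 373.5 200.6]
```

```bash
cat >> h.py <<'E'
import json,os
def cmd():
    """commanded pose from the log of last rows"""
    T=np.eye(4);x=np.array([0,0,-1.]);y=np.array([np.cos(1.188),np.sin(1.188),0]);T[:3,:3]=np.c_[x,y,np.cross(x,y)];T[:3,3]=[196.079,486.962,231.276]
    for l in open("log.txt"):
        if not l.strip(): continue
        v=np.array([float(a) for a in l.replace(","," ").split()]);D=np.eye(4);D[:3,3]=v[:3];D[:3,:3]=R.from_rotvec([v[3],0,0]).as_matrix();T=T@D
    return T
def go(pos,yaw,*last,**k):
    """append the last row (x,y,z,turn) performed, compare, plan"""
    if last:
        with open("log.txt","a") as f:
            for l in last: f.write(" ".join(map(str,l))+"\n")
    T=cmd();M=tool();print("cmd",T[:3,3],"meas-cmd",M[:3,3]-T[:3,3]);
    if pos is not None: goto(pos,yaw,T=T,**k)
E
python3 -c "
from h import *
go([452,393,55],-0.029,(22,-8,199,.87),(9,58,53,.34))"
```

```text
cmd [449.4 373.  200.3] meas-cmd [-0.8  0.5  0.3]
shift [145.3   2.2 -20.1] turn [0. 0. 0.] rows 3
[[48.0, 1.0, -7.0], [0.0, 0.0, 0.0]]
[[97.0, 1.0, -13.0], [0.0, 0.0, 0.0]]
[[145.0, 2.0, -20.0], [0.01, 0.0, 0.0]]
yaw now -0.022 pos [449.4 373.  200.3]
```

>>> step_arm --commands '[[60,[40,2,-20],[0.01,0,0]],[60,[90,2,-20],[0.01,0,0]],[60,[120,2,-20],[0.01,0,0]],[60,[145,2,-20],[0.01,0,0]],[60,[145,2,-20],[0.01,0,0]]]'

```text
time_s: 3.58
position: [450.1, 392.5, 53.8]
tool_rot: [1.229, 1.195, -1.235]
force: [-0.1, 0.5, 0.9]
opening: 59.8
```

>>> step_arm --commands '[[10,[0,0,0],[0,0,0]],[10,[0,0,0],[0,0,0]],[10,[0,0,0],[0,0,0]],[10,[0,0,0],[0,0,0]],[10,[0,0,0],[0,0,0]]]'

```text
time_s: 4.2
position: [452.4, 393.6, 56.8]
tool_rot: [1.235, 1.194, -1.231]
force: [-0.3, 0.6, 6.9]
opening: 20.6
```

```bash
python3 -c "
from h import *
go([504.3,391.5,55],-0.029,(145,2,-20,.01))
print(state()['opening'],state()['force'])
p=snapshot('wrist');save(p,'w2')"
```

```text
cmd [451.8 393.   55.3] meas-cmd [0.6 0.6 1.6]
shift [ 0.3 52.5 -0.2] turn [-0.  0.  0.] rows 1
yaw now -0.032 pos [451.8 393.   55.3]
20.581765286842636 [-0.3  0.6  6.9]
```

View pics/w2.png

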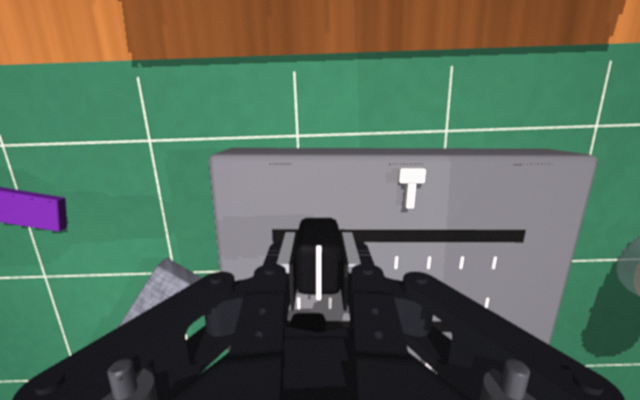

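The grip is held centred (line at (319,270)). Sliding along +y.

>>> step_arm --commands '[[10,[0,10,0],[0,0,0]],[10,[0,26,0],[0,0,0]],[10,[0,42,0],[0,0,0]],[10,[0,52.5,0],[0,0,0]],[10,[0,52.5,0],[0,0,0]]]'

```text
time_s: 4.88
position: [506.1, 391.7, 56.9]
tool_rot: [1.236, 1.193, -1.23]
force: [1.5, -0.4, 6.7]
opening: 21.0
```

```bash
python3 -c "
from h import *
go(None,0,(0,52.5,0,0))
print(state()['opening'],state()['force'])
p=snapshot('wrist');save(p,'w3')"
```

```text
cmd [504.3 391.3  55.3] meas-cmd [1.8 0.5 1.6]
21.002697805128538 [ 1.5 -0.4  6.7]
```

View pics/w3.png

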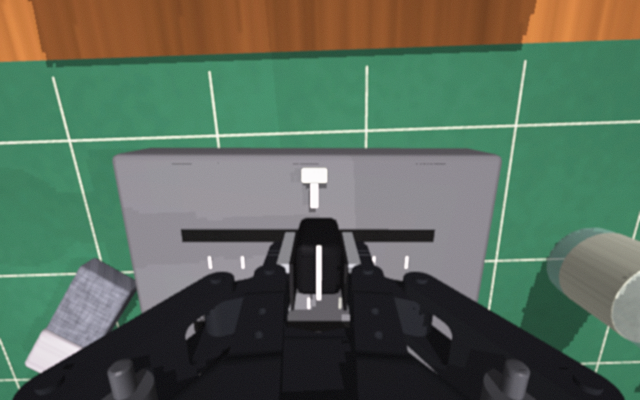

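```bash
python3 -c "
from h import *
p=snapshot('wrist');g=cv2.cvtColor(p['image'],cv2.COLOR_BGR2GRAY)
def cen(x0,y0,x1,y1,t):
    m=np.clip(g[y0:y1,x0:x1].astype(float)-t,0,None);ys,xs=np.mgrid[y0:y1,x0:x1];return (m*xs).sum()/m.sum(),(m*ys).sum()/m.sum()
u=np.array([.9996,-.029,0])
for b,z in [((296,160,334,215),45),((308,240,332,285),83)]:
    c=cen(*b,150);w=ray(p,*c,z);print(c,w,w@u)
print(p['cx'])
print(ray(p,182,235,40),ray(p,434,236,40))
"
```

```text
(np.float64(314.5392137877614), np.float64(182.27470630002583)) [505.  425.3  45. ] 492.49990910869406
(np.float64(318.3795372955724), np.float64(264.8751994415636)) [506.1 395.5  83. ] 494.38304406682045
318.24909003082666
[424.5 394.4  40. ] [575.6 388.7  40. ]
```

Fader1 is about 1.9 mm past its pointer. I'll nudge it back 2 mm and release.

>>> step_arm --commands '[[10,[0,-2,0],[0,0,0]],[10,[0,-2,0],[0,0,0]],[50,[0,-2,0],[0,0,0]],[50,[0,-2,0],[0,0,0]],[50,[0,-2,0],[0,0,0]]]'

```text
time_s: 5.6
position: [502.1, 391.3, 55.2]
tool_rot: [1.232, 1.194, -1.233]
force: [-0.1, 0.5, -0.3]
opening: 50.0
```

```bash
python3 -c "
from h import *
go([443.5,330.5,125],-0.029,(0,-2,0,0))
p=snapshot('wrist');save(p,'w4');g=cv2.cvtColor(p['image'],cv2.COLOR_BGR2GRAY)
def cen(x0,y0,x1,y1,t):
    m=np.clip(g[y0:y1,x0:x1].astype(float)-t,0,None);ys,xs=np.mgrid[y0:y1,x0:x1];return (m*xs).sum()/m.sum(),(m*ys).sum()/m.sum()
u=np.array([.9996,-.029,0])
for b,z in [((296,160,336,215),45),((308,240,332,285),83)]:
    c=cen(*b,150);w=ray(p,*c,z);print(c,w,w@u)
print(state()['force'],state()['opening'])
"
```

```text
cmd [502.3 391.3  55.3] meas-cmd [-0.1 -0.1 -0.1]
shift [-69.7 -56.8  62.7] turn [-0.  0.  0.] rows 2
[[-35.0, -28.0, 31.0], [-0.0, 0.0, 0.0]]
[[-70.0, -57.0, 63.0], [-0.0, 0.0, 0.0]]
yaw now -0.032 pos [502.3 391.3  55.3]
(np.float64(320.81088651676885), np.float64(182.13545310015897)) [504.7 425.2  45. ] 492.1956932727303
(np.float64(320.82622558788364), np.float64(264.972050617776)) [503.5 395.9  83. ] 491.86265324853457
[-0.4  0.   0.6] 50.004640940505325
```

View pics/w4.png

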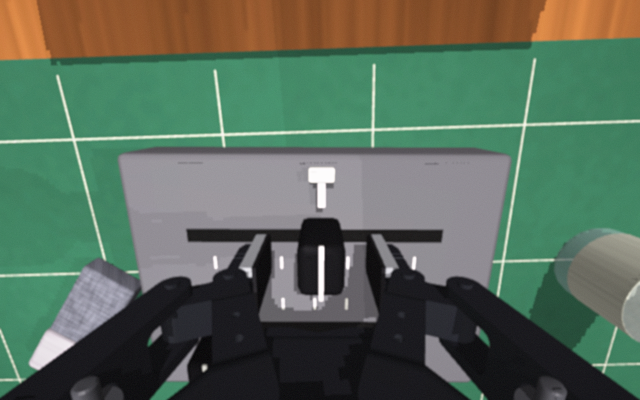

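Fader1's line and its pointer both sit at u=320.8, so it is set. Next is fader2.

>>> step_arm --commands '[[50,[-45,0,0],[0,0,0]],[50,[-70,-25,30],[0,0,0]],[50,[-70,-57,63],[0,0,0]],[50,[-35,-57,63],[0,0,0]],[50,[0,-57,63],[0,0,0]]]'

```text
time_s: 6.28
position: [443.4, 330.2, 55.4]
tool_rot: [1.235, 1.194, -1.231]
force: [-0.3, -0.4, -0.5]
opening: 49.9
```

>>> step_arm --commands '[[50,[0,0,0],[0,0,0]],[10,[0,0,0],[0,0,0]],[10,[0,0,0],[0,0,0]],[10,[0,0,0],[0,0,0]],[10,[0,0,0],[0,0,0]]]'

```text
time_s: 6.9
position: [444.2, 330.8, 56.8]
tool_rot: [1.235, 1.193, -1.23]
force: [-0.1, -0.1, 6.0]
opening: 21.1
```

```bash
python3 -c "
from h import *
go([521.8,327.7,55],-0.029,(0,-57,63,0))
p=snapshot('wrist');save(p,'w5');print(state()['force'],state()['opening'])
"
```

```text
cmd [443.3 330.2  55.3] meas-cmd [0.9 0.6 1.5]
shift [ 0.3 78.6 -0. ] turn [-0.  0.  0.] rows 2
[[0.0, 39.0, -0.0], [-0.0, 0.0, 0.0]]
[[0.0, 79.0, -0.0], [-0.0, 0.0, 0.0]]
yaw now -0.032 pos [443.3 330.2  55.3]
[-0.8 -0.8  5.8] 20.885622383251473
```

View pics/w5.png

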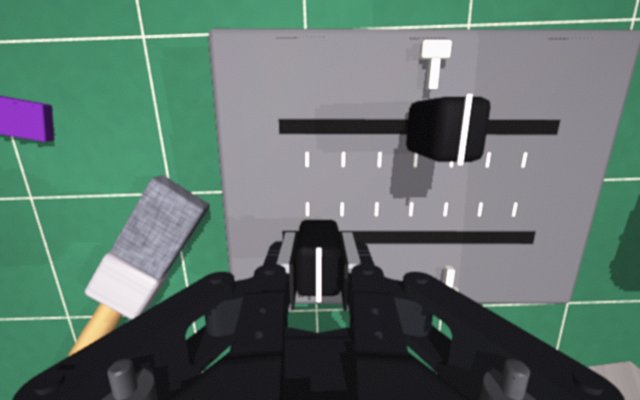

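>>> step_arm --commands '[[10,[0,20,0],[0,0,0]],[10,[0,45,0],[0,0,0]],[10,[0,68,0],[0,0,0]],[10,[0,78.5,0],[0,0,0]],[10,[0,78.5,0],[0,0,0]]]'

```text
time_s: 7.58
position: [523.8, 328.1, 56.8]
tool_rot: [1.236, 1.192, -1.23]
force: [1.4, -1.6, 5.2]
opening: 21.4
```

>>> step_arm --commands '[[50,[0,0,0],[0,0,0]],[50,[0,0,0],[0,0,0]],[50,[0,0,0],[0,0,0]],[50,[-60,0,0],[0,0,0]],[50,[-110,0,0],[0,0,0]]]'

```text
time_s: 8.2
position: [521.4, 327.7, 166.7]
tool_rot: [1.232, 1.194, -1.233]
force: [0.6, 1.9, 0.9]
opening: 50.0
```

```bash
python3 -c "
from h import *
go(None,0,(0,78.5,0,0),(-110,0,0,0))
p=snapshot('wrist');save(p,'w6');print(state()['force'],state()['opening'])
"
```

```text
cmd [521.7 327.7 165.3] meas-cmd [-0.3 -0.   1.4]
[1.1 1.1 4.4] 49.87412575766536
```

View pics/w6.png

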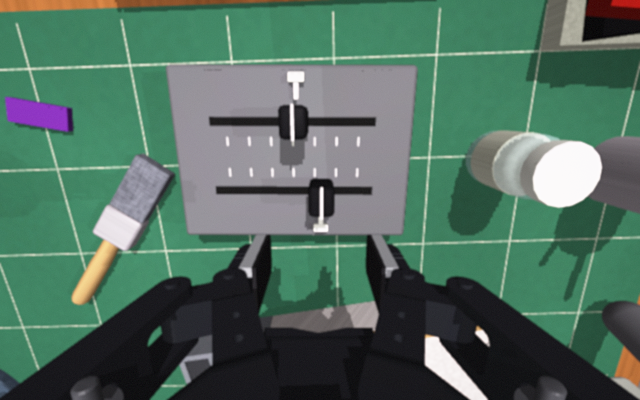

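```bash
python3 -c "
from h import *
p=snapshot('wrist');g=cv2.cvtColor(p['image'],cv2.COLOR_BGR2GRAY)
def cen(x0,y0,x1,y1,t):
    m=np.clip(g[y0:y1,x0:x1].astype(float)-t,0,None);ys,xs=np.mgrid[y0:y1,x0:x1];return (m*xs).sum()/m.sum(),(m*ys).sum()/m.sum()
u=np.array([.9996,-.029,0])
for b,z in [((284,66,308,98),45),((284,106,304,140),83),((308,223,334,234),45),((312,190,330,222),83)]:
    c=cen(*b,150);w=ray(p,*c,z);print(c,w,w@u)
i=np.array([[0]]);cv2.imwrite('pics/w6c.png',cv2.resize(p['image'][170:245,270:370],None,fx=6,fy=6,interpolation=cv2.INTER_CUBIC))
go([495,-355,200],-1.71)
"
```

```text
(np.float64(292.6331914183154), np.float64(83.25899490775524)) [505.2 426.6  45. ] 492.63202227723355
(np.float64(288.8414397879066), np.float64(122.52329968389925)) [503.4 393.8  83. ] 491.74615734503516
(np.float64(317.6868401001415), np.float64(227.36551649069338)) [523.1 289.8  45. ] 514.4396483987395
(np.float64(317.39631049849726), np.float64(205.57819463156804)) [523.7 324.6  83. ] 514.0395946303443
cmd [521.7 327.7 165.3] meas-cmd [2.2 1.5 5.9]
shift [-34.7  -4.9 683.2] turn [1.7 0.  0. ] rows 12
[[-3.0, -0.0, 57.0], [0.14, 0.0, 0.0]]
[[-6.0, -1.0, 114.0], [0.28, 0.0, 0.0]]
[[-9.0, -1.0, 171.0], [0.42, 0.0, 0.0]]
[[-12.0, -2.0, 228.0], [0.56, 0.0, 0.0]]
[[-14.0, -2.0, 285.0], [0.7, 0.0, 0.0]]
[[-17.0, -2.0, 342.0], [0.84, 0.0, 0.0]]
[[-20.0, -3.0, 399.0], [0.98, 0.0, 0.0]]
[[-23.0, -3.0, 455.0], [1.12, 0.0, 0.0]]
[[-26.0, -4.0, 512.0], [1.26, 0.0, 0.0]]
[[-29.0, -4.0, 569.0], [1.4, 0.0, 0.0]]
[[-32.0, -4.0, 626.0], [1.54, 0.0, 0.0]]
[[-35.0, -5.0, 683.0], [1.68, 0.0, 0.0]]
yaw now -0.032 pos [521.7 327.7 165.3]
```

View pics/w6c.png

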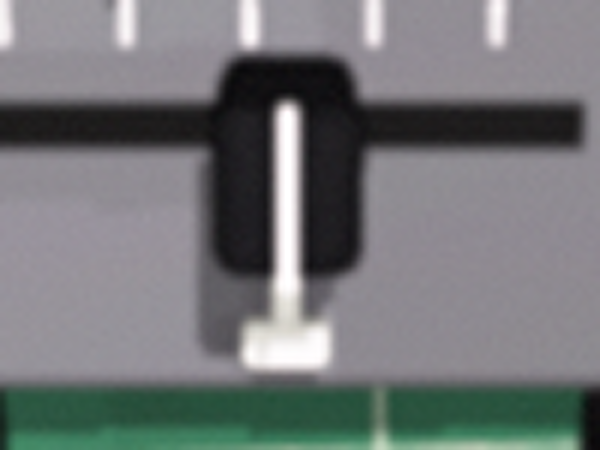

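Both faders are within about 1 mm of their pointers. Moving to the block.

>>> step_arm --commands '[[85,[-30,0,57],[0.14,0,0]],[85,[-35,-1,114],[0.28,0,0]],[85,[-35,-1,171],[0.42,0,0]],[85,[-35,-2,228],[0.56,0,0]],[85,[-35,-2,285],[0.7,0,0]]]'

```text
time_s: 8.93
position: [510.0, 41.3, 199.9]
tool_rot: [1.727, 0.766, -1.728]
force: [1.7, 0.2, -0.1]
opening: 85.1
```

```bash
python3 -c "
from h import *
go([495,-355,200],-1.71,(-35,-2,285,.7))
"
```

```text
cmd [510.6  42.9 200.3] meas-cmd [-0.6 -1.6 -0.4]
shift [  0.3 254.3 306.4] turn [1. 0. 0.] rows 7
[[0.0, 36.0, 44.0], [0.14, 0.0, 0.0]]
[[0.0, 73.0, 88.0], [0.28, 0.0, 0.0]]
[[0.0, 109.0, 131.0], [0.42, 0.0, 0.0]]
[[0.0, 145.0, 175.0], [0.56, 0.0, 0.0]]
[[0.0, 182.0, 219.0], [0.7, 0.0, 0.0]]
[[0.0, 218.0, 263.0], [0.84, 0.0, 0.0]]
[[0.0, 254.0, 306.0], [0.98, 0.0, 0.0]]
yaw now -0.732 pos [510.6  42.9 200.3]
```

>>> step_arm --commands '[[85,[0,36,44],[0.14,0,0]],[85,[0,73,88],[0.28,0,0]],[85,[0,109,131],[0.42,0,0]],[85,[0,145,175],[0.56,0,0]],[85,[0,182,219],[0.7,0,0]]]'

```text
time_s: 9.55
position: [499.1, -243.3, 199.9]
tool_rot: [2.152, 0.145, -2.152]
force: [0.3, -0.3, 1.0]
opening: 84.5
```

```bash
python3 -c "
from h import *
go([495,-355,200],-1.71,(0,182,219,.7))
"
```

```text
cmd [ 499.6 -241.6  200.3] meas-cmd [-0.5 -1.7 -0.4]
shift [  0.3 111.6  20.3] turn [0.3 0.  0. ] rows 2
[[0.0, 56.0, 10.0], [0.14, 0.0, 0.0]]
[[0.0, 112.0, 20.0], [0.28, 0.0, 0.0]]
yaw now -1.432 pos [ 499.6 -241.6  200.3]
```

>>> step_arm --commands '[[85,[0,56,10],[0.14,0,0]],[85,[0,112,20],[0.28,0,0]],[85,[0,112,20],[0.28,0,0]]]'

```text
time_s: 9.93
position: [494.5, -358.8, 198.9]
tool_rot: [-2.144, 0.158, 2.146]
force: [0.1, 0.1, 0.1]
opening: 85.0
```

```bash
python3 -c "
from h import *
go(None,0,(0,112,20,.28))
p=snapshot('wrist');save(p,'w7')
for n in ['block','rest']:
    for r in tip_of(p,n)[:2]:
        w=toW(p,r['at']);print(n,w,pix(p,w),round(r['score'],2))
"
```

```text
cmd [ 495.3 -355.3  200.3] meas-cmd [-0.8 -3.4 -1.4]
block [ 502.8 -357.6    7. ] [316.2 169.2] 0.9
```

View pics/w7.png

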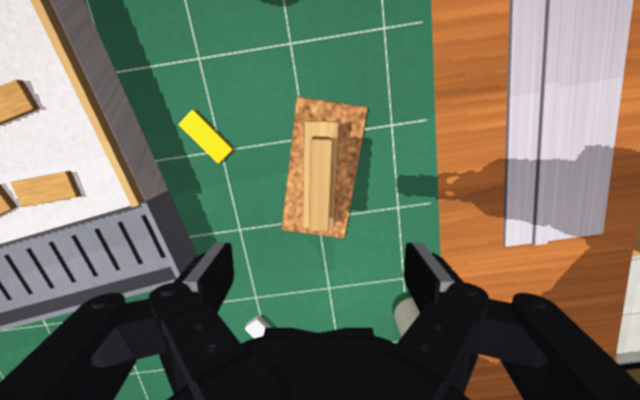

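```bash
python3 -c "
from h import *
p=snapshot('wrist')
cv2.imwrite('pics/w7c.png',cv2.resize(p['image'][90:250,270:380],None,fx=3.7,fy=3.7,interpolation=cv2.INTER_CUBIC))
"
```

```text
(no output)
```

View pics/w7c.png

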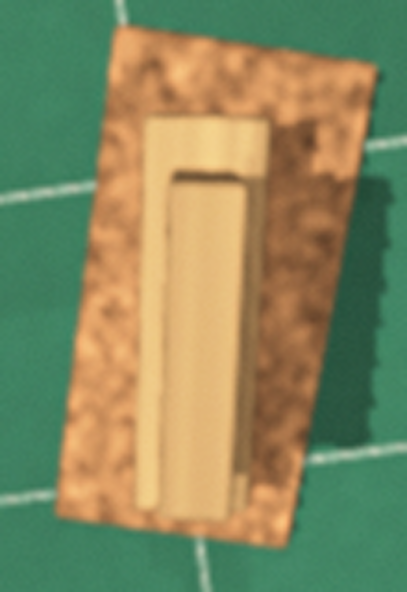

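Run:
```python
from h import *
p=snapshot("wrist")
def P(a,z): return ray(p,270+(a[0]+.5)/3.7-.5,90+(a[1]+.5)/3.7-.5,z)
s=np.array([P(a,76) for a in [(172,180),(246,184),(231,520),(160,516)]]);print("rib",s,s.mean(0));d=s[2]+s[3]-s[0]-s[1];print(np.arctan2(d[1],d[0]))
s=np.array([P(a,6) for a in [(115,26),(378,67),(286,548),(58,516)]]);print("pad",s,s.mean(0));d=s[2]+s[3]-s[0]-s[1];print(np.arctan2(d[1],d[0]))
s=np.array([P(a,32) for a in [(145,117),(270,120),(247,510),(137,507)]]);print("sole",s,s.mean(0))
```

```text
rib [[ 543.9 -359.1   76. ]
 [ 540.4 -377.    76. ]
 [ 452.7 -362.2   76. ]
 [ 456.5 -343.4   76. ]] [ 498.4 -360.4   76. ]
2.9692742659254985
pad [[ 586.  -347.4    6. ]
 [ 563.5 -424.2    6. ]
 [ 411.1 -379.1    6. ]
 [ 433.4 -303.9    6. ]] [ 498.5 -363.7    6. ]
2.859092942186318
sole [[ 559.1 -353.2   32. ]
 [ 553.4 -388.1   32. ]
 [ 437.2 -367.3   32. ]
 [ 443.  -333.4   32. ]] [ 498.2 -360.5   32. ]
```

```bash
python3 -c "
from h import *
go([498.4,-360.5,40],-1.743)
"
```

```text
cmd [ 495.3 -355.3  200.3] meas-cmd [ 0.1  1.2 -0. ]
shift [160.3   4.7  -3.8] turn [0. 0. 0.] rows 3
[[53.0, 2.0, -1.0], [0.01, 0.0, 0.0]]
[[107.0, 3.0, -3.0], [0.02, 0.0, 0.0]]
[[160.0, 5.0, -4.0], [0.03, 0.0, 0.0]]
yaw now -1.712 pos [ 495.3 -355.3  200.3]
```

>>> step_arm --commands '[[70,[40,5,-4],[0.03,0,0]],[70,[90,5,-4],[0.03,0,0]],[70,[130,5,-4],[0.03,0,0]],[70,[160,5,-4],[0.03,0,0]],[70,[160,5,-4],[0.03,0,0]]]'

```text
time_s: 10.8
position: [497.5, -358.7, 38.6]
tool_rot: [-2.128, 0.179, 2.136]
force: [0.3, 0.1, 0.2]
opening: 69.9
```

>>> step_arm --commands '[[5,[0,0,0],[0,0,0]],[5,[0,0,0],[0,0,0]],[5,[0,0,0],[0,0,0]],[5,[0,0,0],[0,0,0]],[5,[0,0,0],[0,0,0]]]'

```text
time_s: 11.42
position: [499.3, -361.3, 41.8]
tool_rot: [-2.135, 0.184, 2.13]
force: [-0.9, 1.4, 7.3]
opening: 19.3
```

```bash
python3 -c "
from h import *
go(None,0,(160,5,-4,.03))
p=snapshot('wrist');save(p,'w8');print(state()['force'],state()['opening'],state()['q'])
"
```

```text
cmd [ 498.6 -360.9   40.3] meas-cmd [ 0.7 -0.4  1.5]
[-0.9  2.   6.5] 19.438059708883852 [-0.6  0.5 -0.1  1.   0.   2.7]
```

View pics/w8.png

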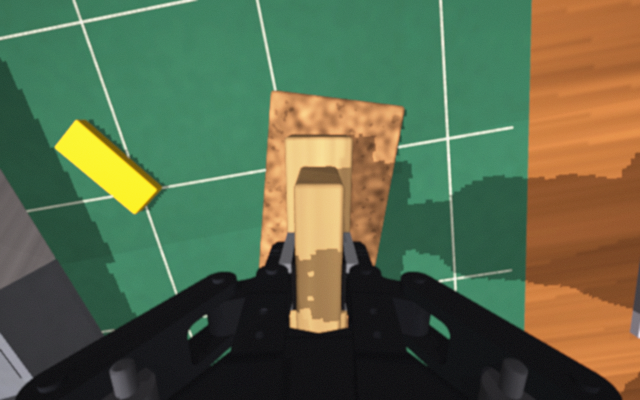

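The rib is held at 19.4 mm opening. Lifting and travelling to the board, turning on the way.

```bash
python3 -c "
from h import *
go([680.9,-80.9,150],0.131,maxr=.17)
"
```

```text
cmd [ 498.6 -360.9   40.3] meas-cmd [ 0.7 -0.4  1.5]
shift [-109.7 -306.9 -132. ] turn [-1.9 -0.  -0. ] rows 12
[[-9.0, -26.0, -11.0], [-0.16, -0.0, -0.0]]
[[-18.0, -51.0, -22.0], [-0.31, -0.0, -0.0]]
[[-27.0, -77.0, -33.0], [-0.47, -0.0, -0.0]]
[[-37.0, -102.0, -44.0], [-0.62, -0.0, -0.0]]
[[-46.0, -128.0, -55.0], [-0.78, -0.0, -0.0]]
[[-55.0, -153.0, -66.0], [-0.94, -0.0, -0.0]]
[[-64.0, -179.0, -77.0], [-1.09, -0.0, -0.0]]
[[-73.0, -205.0, -88.0], [-1.25, -0.0, -0.0]]
[[-82.0, -230.0, -99.0], [-1.4, -0.0, -0.0]]
[[-91.0, -256.0, -110.0], [-1.56, -0.0, -0.0]]
[[-101.0, -281.0, -121.0], [-1.72, -0.0, -0.0]]
[[-110.0, -307.0, -132.0], [-1.87, -0.0, -0.0]]
yaw now -1.742 pos [ 498.6 -360.9   40.3]
```

>>> step_arm --commands '[[5,[-15,0,0],[0,0,0]],[5,[-50,0,0],[0,0,0]],[5,[-90,0,0],[0,0,0]],[5,[-110,0,0],[0,0,0]],[5,[-110,0,0],[0,0,0]]]'

```text
time_s: 12.1
position: [499.3, -361.6, 152.6]
tool_rot: [-2.136, 0.185, 2.13]
force: [-0.5, -0.2, -3.4]
opening: 19.1
```

```bash
python3 -c "
from h import *
go([680.9,-80.9,150],0.131,(-110,0,0,0),maxr=.17)
p=snapshot('wrist');save(p,'w9');print(state()['force'],state()['opening'],state()['q'])
"
```

```text
cmd [ 498.6 -360.9  150.3] meas-cmd [ 0.7 -0.7  2.3]
shift [   0.3 -306.9 -132. ] turn [-1.9 -0.  -0. ] rows 12
[[0.0, -26.0, -11.0], [-0.16, -0.0, -0.0]]
[[0.0, -51.0, -22.0], [-0.31, -0.0, -0.0]]
[[0.0, -77.0, -33.0], [-0.47, -0.0, -0.0]]
[[0.0, -102.0, -44.0], [-0.62, -0.0, -0.0]]
[[0.0, -128.0, -55.0], [-0.78, -0.0, -0.0]]
[[0.0, -153.0, -66.0], [-0.94, -0.0, -0.0]]
[[0.0, -179.0, -77.0], [-1.09, -0.0, -0.0]]
[[0.0, -205.0, -88.0], [-1.25, -0.0, -0.0]]
[[0.0, -230.0, -99.0], [-1.4, -0.0, -0.0]]
[[0.0, -256.0, -110.0], [-1.56, -0.0, -0.0]]
[[0.0, -281.0, -121.0], [-1.72, -0.0, -0.0]]
[[0.0, -307.0, -132.0], [-1.87, -0.0, -0.0]]
yaw now -1.742 pos [ 498.6 -360.9  150.3]
[ 0.  -0.5 -3.7] 19.187901516809603 [-0.6  0.4  0.1  1.2 -0.   2.7]
```

View pics/w9.png

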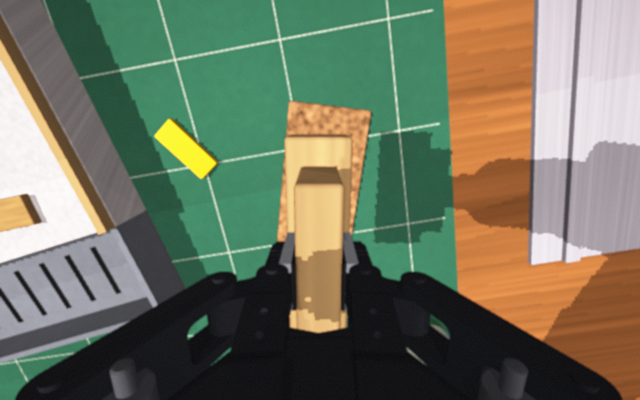

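>>> step_arm --commands '[[5,[0,-20,-8],[-0.16,0,0]],[5,[0,-51,-22],[-0.31,0,0]],[5,[0,-77,-33],[-0.47,0,0]],[5,[0,-102,-44],[-0.62,0,0]],[5,[0,-128,-55],[-0.78,0,0]]]'

```text
time_s: 12.78
position: [574.2, -243.0, 148.7]
tool_rot: [1.869, 0.595, -1.873]
force: [0.9, 0.7, -2.1]
opening: 19.1
```

```bash
python3 -c "
from h import *
go([680.9,-80.9,150],0.131,(0,-128,-55,-.78),maxr=.165)
"
```

```text
cmd [ 574.6 -244.1  150.3] meas-cmd [-0.4  1.1 -1.6]
shift [   0.3  -73.1 -180.5] turn [-1.1  0.   0. ] rows 7
[[0.0, -10.0, -26.0], [-0.16, 0.0, 0.0]]
[[0.0, -21.0, -52.0], [-0.31, 0.0, 0.0]]
[[0.0, -31.0, -77.0], [-0.47, 0.0, 0.0]]
[[0.0, -42.0, -103.0], [-0.62, 0.0, 0.0]]
[[0.0, -52.0, -129.0], [-0.78, 0.0, 0.0]]
[[0.0, -63.0, -155.0], [-0.94, 0.0, 0.0]]
[[0.0, -73.0, -181.0], [-1.09, 0.0, 0.0]]
yaw now -0.962 pos [ 574.6 -244.1  150.3]
```

>>> step_arm --commands '[[5,[0,-10,-26],[-0.16,0,0]],[5,[0,-21,-52],[-0.31,0,0]],[5,[0,-31,-77],[-0.47,0,0]],[5,[0,-42,-103],[-0.62,0,0]],[5,[0,-52,-129],[-0.78,0,0]]]'

```text
time_s: 13.4
position: [650.2, -126.7, 148.6]
tool_rot: [1.337, 1.122, -1.34]
force: [-1.0, -0.8, -2.8]
opening: 19.3
```

```bash
python3 -c "
from h import *
go([680.9,-80.9,150],0.131,(0,-52,-129,-.78),maxr=.165)
"
```

```text
cmd [ 650.7 -127.7  150.3] meas-cmd [-0.4  0.9 -1.7]
shift [  0.3  21.3 -51.5] turn [-0.3  0.   0. ] rows 2
[[0.0, 11.0, -26.0], [-0.16, 0.0, 0.0]]
[[0.0, 21.0, -51.0], [-0.31, 0.0, 0.0]]
yaw now -0.182 pos [ 650.7 -127.7  150.3]
```

>>> step_arm --commands '[[5,[0,11,-26],[-0.16,0,0]],[5,[0,21,-51],[-0.31,0,0]],[5,[0,21,-51],[-0.31,0,0]]]'

```text
time_s: 13.78
position: [680.5, -79.5, 148.3]
tool_rot: [1.111, 1.271, -1.114]
force: [-0.5, -0.1, -2.8]
opening: 19.3
```

```bash
cat >> h.py <<'E'
O=np.array([480,-10.5]);ex=np.array([.9914,.1306]);ey=np.array([-.1306,.9914])
def B(x,y,z): return np.r_[O+x*ex+y*ey,z]
def toB(w): d=np.array(w[:2])-O; return np.array([d@ex,d@ey,w[2]])
def chips(p,box=None):
    for r in tip_of(p,"chip"):
        b=toB(toW(p,r["at"]))
        if -120<b[0]<260 and abs(b[1])<190: print("chip board xyz",b,round(r["score"],2))
E
python3 -c "
from h import *
go(None,0,(0,21,-51,-.31))
p=snapshot('wrist');save(p,'w10');chips(p);print(state()['force'],state()['q'])
print([pix(p,B(x,y,50)) for x,y in [(0,-160),(0,160),(242,160)]])
p=snapshot('top');save(p,'t10');chips(p)
"
```

```text
cmd [680.5 -81.3 150.3] meas-cmd [-0.   1.8 -2. ]
chip board xyz [124.5 -75.3  51.5] 0.86
chip board xyz [129.2   0.9  53.1] 0.62
chip board xyz [40.3 -3.1 51.3] 0.6
chip board xyz [ 45.8 -78.2  51.6] 0.56
[ 1.  -0.1 -2.9] [-0.1  0.5  0.3  1.3 -0.   1.3]
[array([115. , 264.7]), array([  19. , -189.5]), array([ 401.4, -189.7])]
chip board xyz [45.3 74.8 51.5] 0.8
chip board xyz [120.2  76.5  47.5] 0.67
chip board xyz [128.9   1.   50.7] 0.61
chip board xyz [46.4 -7.  53.9] 0.58
```

View pics/w10.png

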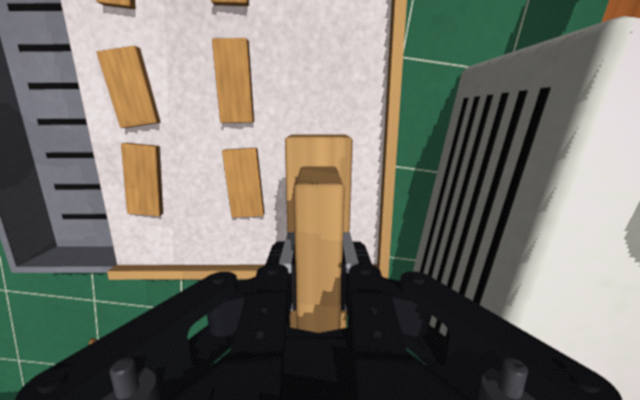

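View pics/t10.png

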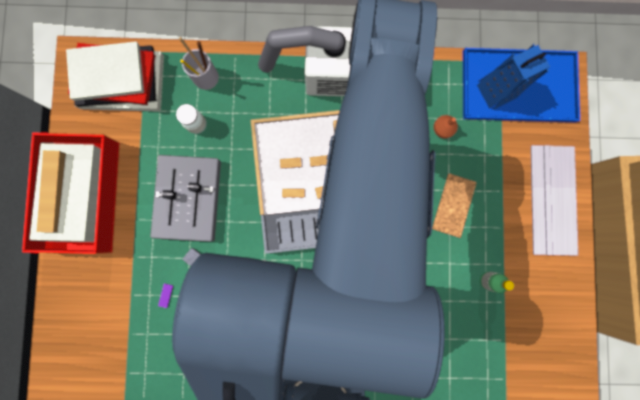

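The wrist view shows the chips well ahead of the block, which sits inside the lip. Lowering it.

>>> step_arm --commands '[[5,[30,0.5,0],[0,0,0]],[5,[50,0.5,0],[0,0,0]],[5,[60,0.5,0],[0,0,0]],[5,[63,0.5,0],[0,0,0]],[5,[63,0.5,0],[0,0,0]]]'

```text
time_s: 14.6
position: [680.6, -80.3, 90.6]
tool_rot: [1.118, 1.267, -1.112]
force: [-9.0, 9.5, 20.9]
opening: 19.2
```

>>> step_arm --commands '[[5,[1,0,0],[0,0,0]],[5,[1,0,0],[0,0,0]]]'

```text
time_s: 14.85
position: [680.6, -80.3, 90.6]
tool_rot: [1.118, 1.266, -1.112]
force: [-11.2, 9.7, 27.6]
opening: 19.0
```

>>> step_arm --commands '[[5,[1,0,0],[0,0,0]],[5,[1,0,0],[0,0,0]]]'

```text
time_s: 15.1
position: [680.6, -80.3, 90.5]
tool_rot: [1.118, 1.266, -1.112]
force: [-12.2, 10.1, 33.6]
opening: 19.3
```

It makes contact about 4 mm too high with a sideways force, possibly on the side lip. Lifting to look.

>>> step_arm --commands '[[5,[-12,0,0],[0,0,0]],[5,[-25,0,0],[0,0,0]],[5,[-25,0,0],[0,0,0]]]'

```text
time_s: 15.48
position: [681.8, -81.8, 111.4]
tool_rot: [1.115, 1.265, -1.114]
force: [-0.6, 0.1, -2.5]
opening: 19.0
```

```bash
python3 -c "
from h import *
go(None,0,(63,.5,0,0),(1,0,0,0),(1,0,0,0),(-25,0,0,0))
p=snapshot('wrist');save(p,'w11');chips(p);print(state()['force'],state()['torque'])
print([pix(p,B(x,y,z)) for x,y,z in [(0,-160,50),(242,-160,50),(242,0,50)]])
p=snapshot('scene');cv2.imwrite('pics/s11.png',cv2.resize(p['image'][120:300,190:430],None,fx=3,fy=3,interpolation=cv2.INTER_CUBIC))
"
```

```text
cmd [681.  -81.2 110.3] meas-cmd [ 0.7 -0.6  1.1]
chip board xyz [124.4 -76.7  52.1] 0.83
chip board xyz [ 42.3 -77.5  57. ] 0.82
chip board xyz [42.4 -2.7 49.9] 0.59
chip board xyz [124.6  -1.2  53.4] 0.57
[ 0.1 -0.6 -1.7] [-0.   0.1 -0. ]
[array([ 81.8, 285.9]), array([381.6, 284.7]), array([395.4,  70.7])]
```

View pics/w11.png

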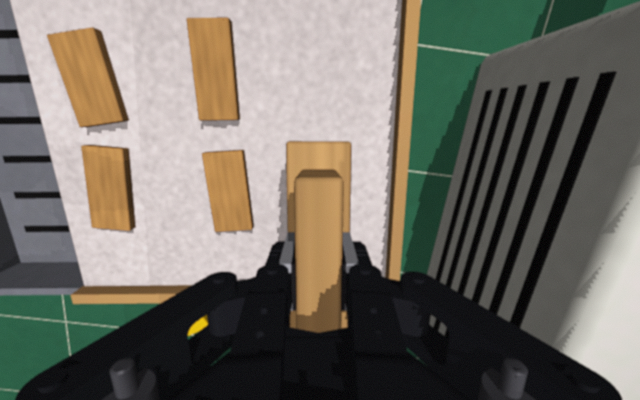

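View pics/s11.png

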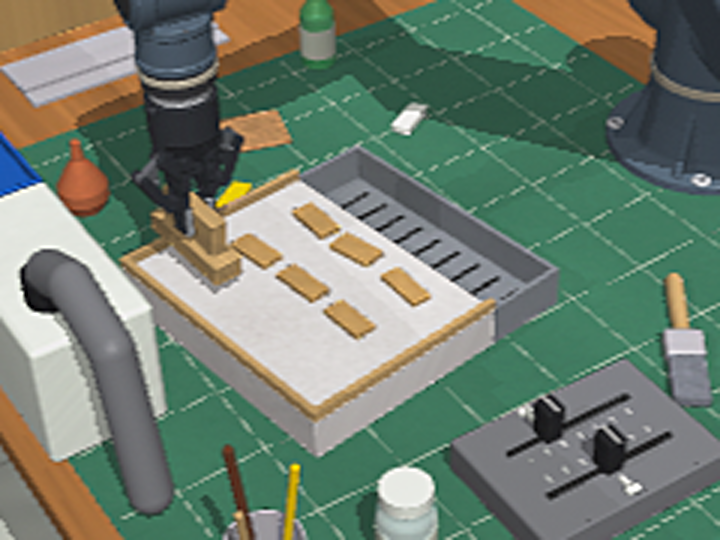

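```bash
python3 -c "
from h import *
p=snapshot('wrist');print(toB(state()['position']))
print('sole end',toB(ray(p,319,142,102)),'rib end',toB(ray(p,319,178,146)))
print('sole w',toB(ray(p,287,145,102)),toB(ray(p,351,145,102)))
print('lip line', [toB(ray(p,u,290,62)) for u in (80,150)],[toB(ray(p,u,301,62)) for u in (80,150)])
"
```

```text
[189.7 -96.5 109.4]
sole end [190.4 -40.8 102. ] rib end [190.3 -50.4 146. ]
sole w [173.9 -42.3 102. ] [207.  -42.4 102. ]
lip line [array([   9.3, -154.4,   62. ]), array([  62.3, -154.6,   62. ])] [array([   7.1, -164.1,   62. ]), array([  60.8, -164.2,   62. ])]
```

The block sits about 5 mm further to −y than assumed. Shifting 7 mm inward and lowering again.

>>> step_arm --commands '[[5,[0,0,-7],[0,0,0]],[5,[15,0,-7],[0,0,0]],[5,[23,0,-7],[0,0,0]],[5,[24,0,-7],[0,0,0]],[5,[24,0,-7],[0,0,0]]]'

```text
time_s: 16.3
position: [680.7, -75.9, 87.4]
tool_rot: [1.114, 1.263, -1.115]
force: [-2.6, -7.6, 10.8]
opening: 19.5
```

>>> step_arm --commands '[[5,[1,0,0],[0,0,0]],[5,[1,0,0],[0,0,0]]]'

```text
time_s: 16.55
position: [680.8, -76.1, 87.2]
tool_rot: [1.114, 1.262, -1.115]
force: [-3.8, -7.4, 16.0]
opening: 19.5
```

Contact now at board level. Raising to light contact, then sweeping along −board x (tool −y).

>>> step_arm --commands '[[5,[-2,0,0],[0,0,0]],[5,[-2,-15,0],[0,0,0]],[5,[-2,-35,0],[0,0,0]],[5,[-2,-55,0],[0,0,0]],[5,[-2,-75,0],[0,0,0]]]'

```text
time_s: 17.18
position: [606.1, -83.7, 87.3]
tool_rot: [1.115, 1.266, -1.113]
force: [2.6, -0.1, 2.9]
opening: 18.9
```

```bash
python3 -c "
from h import *
go(None,0,(24,0,-7,0),(1,0,0,0),(-2,-75,0,0))
p=snapshot('wrist');save(p,'w12');print(state()['force'],toB(cmd()[:3,3]))
"
```

```text
cmd [605.8 -83.9  87.3] meas-cmd [0.4 0.2 0. ]
[-1.8  1.4  1.5] [115.1 -89.2  87.3]
```

View pics/w12.png

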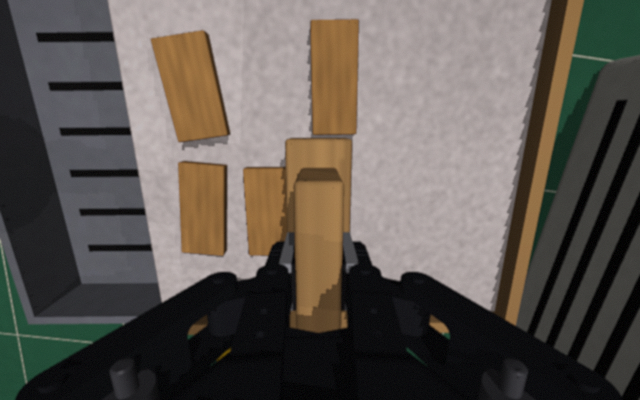

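The block pushes the chip squarely and just passes the middle chip. Continuing to the edge.

>>> step_arm --commands '[[5,[0,-20,0],[0,0,0]],[5,[0,-40,0],[0,0,0]],[5,[0,-60,0],[0,0,0]],[5,[0,-80,0],[0,0,0]],[5,[0,-95,0],[0,0,0]]]'

```text
time_s: 17.85
position: [511.6, -95.9, 87.3]
tool_rot: [1.115, 1.266, -1.114]
force: [1.9, -0.0, 2.4]
opening: 19.2
```

```bash
python3 -c "
from h import *
go(None,0,(0,-95,0,0))
p=snapshot('wrist');save(p,'w13');print(state()['force'],toB(cmd()[:3,3]))
"
```

```text
cmd [511.5 -96.   87.3] meas-cmd [0.1 0.1 0. ]
[-1.   0.5  1.8] [ 20.1 -88.9  87.3]
```

View pics/w13.png

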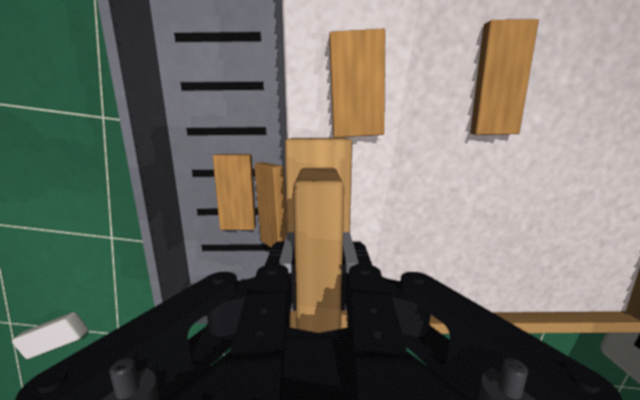

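One chip is in the trough and the second is tipping in at the edge. Pushing on 32 mm.

>>> step_arm --commands '[[5,[0,-15,0],[0,0,0]],[5,[0,-32,0],[0,0,0]],[5,[0,-32,0],[0,0,0]],[5,[-30,-32,0],[0,0,0]],[5,[-45,-32,0],[0,0,0]]]'

```text
time_s: 18.52
position: [479.7, -100.2, 133.0]
tool_rot: [1.114, 1.267, -1.115]
force: [0.2, 0.7, -2.3]
opening: 19.7
```

```bash
python3 -c "
from h import *
go(None,0,(-45,-32,0,0))
p=snapshot('wrist');save(p,'w14');print(state()['force'],toB(cmd()[:3,3]));chips(p)
go(B(190,94,132.3),.131)
go(B(190,94,132.3),.131)
"
```

```text
cmd [ 479.8 -100.1  132.3] meas-cmd [-0.1 -0.1  0.7]
[0.4 0.2 0. ] [-11.9 -88.8 132.3]
chip board xyz [128.9   0.1  54.7] 0.82
chip board xyz [-35.  -75.7  20.6] 0.73
chip board xyz [43.1 -1.8 51.1] 0.7
chip board xyz [-45.4 -78.9  14.7] 0.57
cmd [ 479.8 -100.1  132.3] meas-cmd [ 0.7 -0.2  1. ]
shift [  -0.   201.3 -183.4] turn [-0.  0.  0.] rows 5
[[-0.0, 40.0, -37.0], [-0.0, 0.0, 0.0]]
[[-0.0, 81.0, -73.0], [-0.0, 0.0, 0.0]]
[[-0.0, 121.0, -110.0], [-0.0, 0.0, 0.0]]
[[-0.0, 161.0, -147.0], [-0.0, 0.0, 0.0]]
[[-0.0, 201.0, -183.0], [-0.0, 0.0, 0.0]]
yaw now 0.128 pos [ 479.8 -100.1  132.3]
cmd [ 479.8 -100.1  132.3] meas-cmd [ 0.7 -0.2  1. ]
shift [  -0.   201.3 -183.4] turn [-0.  0.  0.] rows 5
[[-0.0, 40.0, -37.0], [-0.0, 0.0, 0.0]]
[[-0.0, 81.0, -73.0], [-0.0, 0.0, 0.0]]
[[-0.0, 121.0, -110.0], [-0.0, 0.0, 0.0]]
[[-0.0, 161.0, -147.0], [-0.0, 0.0, 0.0]]
[[-0.0, 201.0, -183.0], [-0.0, 0.0, 0.0]]
yaw now 0.128 pos [ 479.8 -100.1  132.3]
```

View pics/w14.png

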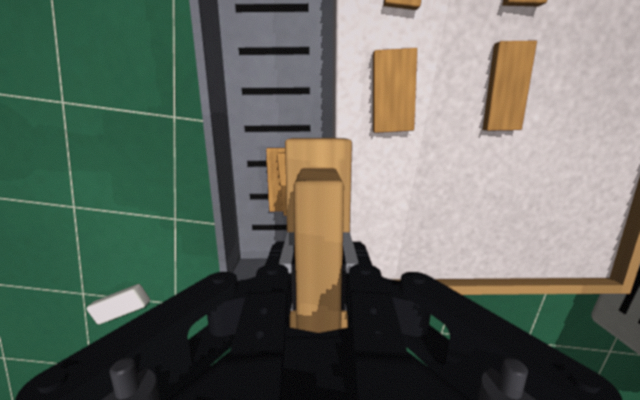

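Two chips are in the trough. Next is the +y lane.

>>> step_arm --commands '[[5,[0,35,-32],[0,0,0]],[5,[0,81,-74],[0,0,0]],[5,[0,121,-111],[0,0,0]],[5,[0,161,-148],[0,0,0]],[5,[0,201,-185],[0,0,0]]]'

```text
time_s: 19.25
position: [656.0, 110.5, 130.6]
tool_rot: [1.113, 1.268, -1.116]
force: [0.5, -0.9, -2.1]
opening: 19.2
```

```bash
python3 -c "
from h import *
go(None,0,(0,201,-185,0))
p=snapshot('wrist');save(p,'w15');print(state()['force'],state()['opening'],toB(cmd()[:3,3]))
p=snapshot('top');save(p,'t15')
zb=state()['position'][2]-37.3
p=snapshot('wrist');print('sole end',toB(ray(p,319,140,zb+26)))
"
```

```text
cmd [655.5 109.1 132.3] meas-cmd [ 0.4  1.4 -1.7]
[ 4.2  3.7 -1.3] 19.198725836123636 [189.6  95.6 132.3]
sole end [192.9 156.  118.2]
```

View pics/w15.png

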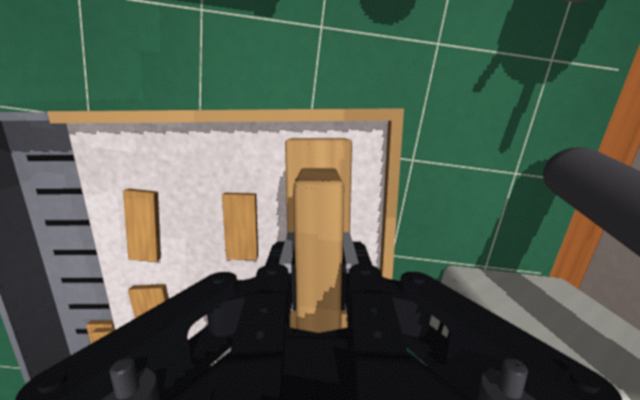

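View pics/t15.png

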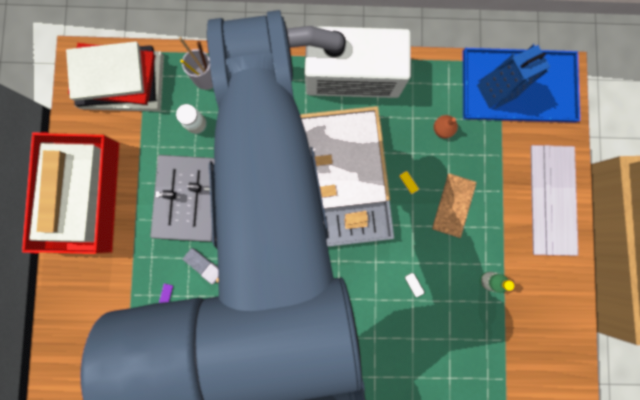

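Two chips lie in the trough in the top view (355,219). The block end is near the lip, so I'll shift 5 mm inward and lower.

>>> step_arm --commands '[[5,[0,0,5],[0,0,0]],[5,[25,0,5],[0,0,0]],[5,[39,0,5],[0,0,0]],[5,[44,0,5],[0,0,0]],[5,[44,0,5],[0,0,0]]]'

```text
time_s: 20.02
position: [656.1, 103.6, 88.6]
tool_rot: [1.115, 1.267, -1.115]
force: [0.1, -0.2, -2.4]
opening: 18.8
```

>>> step_arm --commands '[[5,[1,0,0],[0,0,0]],[5,[1,0,0],[0,0,0]]]'

```text
time_s: 20.27
position: [656.4, 104.2, 87.7]
tool_rot: [1.115, 1.267, -1.114]
force: [-0.6, 0.5, -2.3]
opening: 19.7
```

No contact yet, so the gap is about 0.5 mm. Sweeping.

>>> step_arm --commands '[[5,[0.5,-15,0],[0,0,0]],[5,[0.5,-35,0],[0,0,0]],[5,[0.5,-55,0],[0,0,0]],[5,[0.5,-75,0],[0,0,0]],[5,[0.5,-95,0],[0,0,0]]]'

```text
time_s: 20.9
position: [562.0, 92.1, 87.5]
tool_rot: [1.115, 1.266, -1.113]
force: [1.4, -0.3, -0.6]
opening: 18.8
```

```bash
python3 -c "
from h import *
go(None,0,(44,0,5,0),(1,0,0,0),(.5,-95,0,0))
p=snapshot('wrist');save(p,'w16');print(state()['force'],state()['opening'],toB(cmd()[:3,3]))
"
```

```text
cmd [562.   92.   86.8] meas-cmd [0.  0.1 0.7]
[-4.7 -0.  -0.9] 19.25588912853285 [94.6 90.9 86.8]
```

View pics/w16.png

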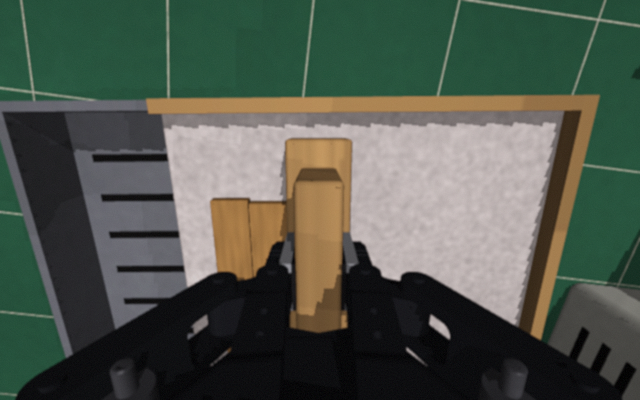

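Both +y chips are pushed together in front of the block. Continuing.

>>> step_arm --commands '[[5,[0,-20,0],[0,0,0]],[5,[0,-40,0],[0,0,0]],[5,[0,-58,0],[0,0,0]],[5,[0,-75,0],[0,0,0]],[5,[0,-90,0],[0,0,0]]]'

```text
time_s: 21.58
position: [472.9, 80.6, 87.4]
tool_rot: [1.115, 1.266, -1.113]
force: [0.2, 0.9, -0.2]
opening: 19.2
```

>>> step_arm --commands '[[5,[0,-10,0],[0,0,0]],[5,[0,-17,0],[0,0,0]],[5,[0,-17,0],[0,0,0]],[5,[-30,-17,0],[0,0,0]],[5,[-45,-17,0],[0,0,0]]]'

```text
time_s: 22.2
position: [456.1, 78.3, 132.5]
tool_rot: [1.114, 1.267, -1.115]
force: [0.3, 0.2, -2.3]
opening: 19.2
```

```bash
python3 -c "
from h import *
go(B(190,2,132),.131,(0,-90,0,0),(-45,-17,0,0))
p=snapshot('wrist');save(p,'w17');print(state()['force'],state()['opening'],toB(cmd()[:3,3]))
"
```

```text
cmd [455.8  78.3 131.8] meas-cmd [ 0.3 -0.   0.7]
shift [ -0.2 202.6  88.6] turn [-0.  0.  0.] rows 4
[[-0.0, 51.0, 22.0], [-0.0, 0.0, 0.0]]
[[-0.0, 101.0, 44.0], [-0.0, 0.0, 0.0]]
[[-0.0, 152.0, 66.0], [-0.0, 0.0, 0.0]]
[[-0.0, 203.0, 89.0], [-0.0, 0.0, 0.0]]
yaw now 0.128 pos [455.8  78.3 131.8]
[ 1.   0.7 -0.9] 19.21595479618413 [-12.4  91.2 131.8]
```

View pics/w17.png

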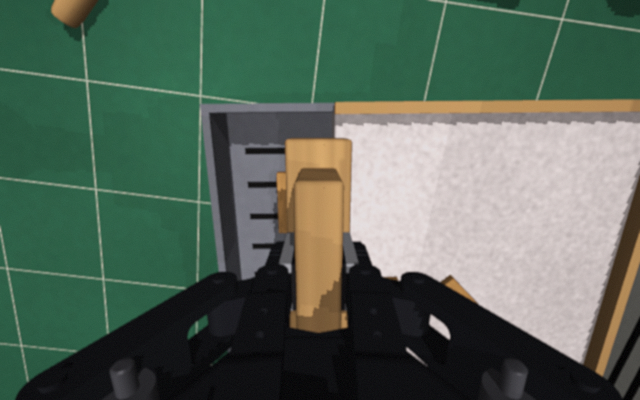

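The +y chips are in the trough. Going to the middle lane, pausing above to check where the middle chips are.

>>> step_arm --commands '[[5,[-5,40,22],[0,0,0]],[5,[-10,101,44],[0,0,0]],[5,[-10,152,66],[0,0,0]],[5,[-10,203,89],[0,0,0]],[5,[-10,203,89],[0,0,0]]]'

```text
time_s: 22.88
position: [671.3, 14.6, 138.6]
tool_rot: [1.114, 1.267, -1.117]
force: [-1.2, 0.1, -2.8]
opening: 19.1
```

```bash
python3 -c "
from h import *
go(None,.131,(-10,203,89,0))
p=snapshot('wrist');save(p,'w18');print(state()['force'],state()['opening'],toB(cmd()[:3,3]));chips(p)
p=snapshot('scene');cv2.imwrite('pics/s18.png',cv2.resize(p['image'][120:300,190:430],None,fx=3,fy=3,interpolation=cv2.INTER_CUBIC));chips(p)
"
```

```text
cmd [668.5  16.  141.8] meas-cmd [ 2.7 -1.4 -3.1]
[-1.3  0.8 -3. ] 19.212933350943565 [190.4   1.6 141.8]
chip board xyz [-42.2 -79.   15.4] 0.97
chip board xyz [43.3 -2.9 52.7] 0.96
chip board xyz [116.   -3.2  52. ] 0.85
chip board xyz [-21.2  79.8  19.5] 0.85
chip board xyz [-37.4  82.9  12.8] 0.67
chip board xyz [-33.5 -77.8  24.6] 0.67
chip board xyz [-32.7 -77.4  19.3] 0.64
chip board xyz [112.5  -3.9  47.4] 0.58
chip board xyz [41.  -0.5 50.7] 0.47
chip board xyz [-21.1  82.1  19.1] 0.45
chip board xyz [-48.  -77.5  14.6] 0.4
chip board xyz [-46.1  82.   14.8] 0.38
```

View pics/w18.png

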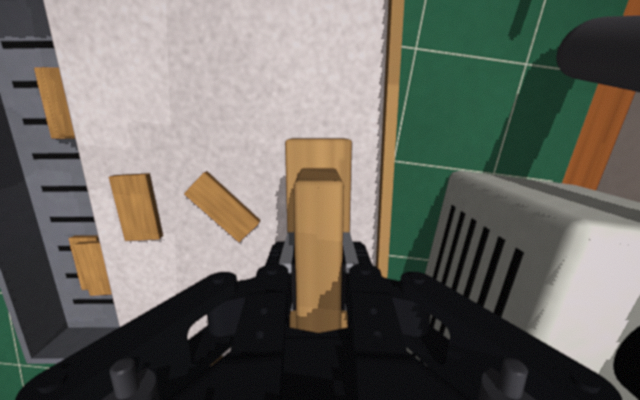

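View pics/s18.png

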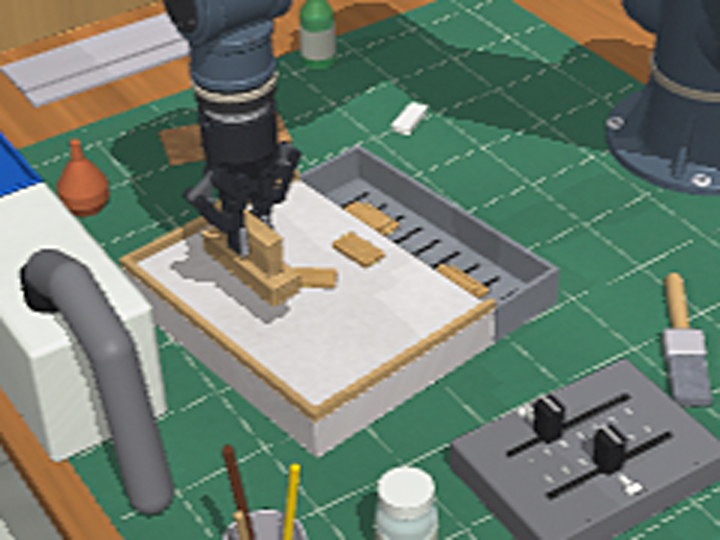

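The four outer chips are in the trough. The two middle chips, one rotated, lie inside the middle lane. Lowering and sweeping.

>>> step_arm --commands '[[5,[25,0,0],[0,0,0]],[5,[45,0,0],[0,0,0]],[5,[53,0,0],[0,0,0]],[5,[55,0,0],[0,0,0]],[5,[55,0,0],[0,0,0]]]'

```text
time_s: 23.7
position: [668.8, 16.1, 87.8]
tool_rot: [1.115, 1.266, -1.113]
force: [0.8, 0.1, -1.5]
opening: 19.2
```

>>> step_arm --commands '[[5,[0,-15,0],[0,0,0]],[5,[0,-35,0],[0,0,0]],[5,[0,-55,0],[0,0,0]],[5,[0,-75,0],[0,0,0]],[5,[0,-95,0],[0,0,0]]]'

```text
time_s: 24.32
position: [574.4, 3.7, 87.7]
tool_rot: [1.115, 1.265, -1.113]
force: [-0.0, -0.5, -2.4]
opening: 19.3
```

```bash
python3 -c "
from h import *
go(None,0,(55,0,0,0),(0,-95,0,0))
p=snapshot('wrist');save(p,'w19');print(state()['force'],state()['opening'],toB(cmd()[:3,3]))
"
```

```text
cmd [574.3   3.8  86.8] meas-cmd [ 0.  -0.1  0.9]
[-4.   1.  -3.3] 19.350253471250856 [95.4  1.9 86.8]
```

View pics/w19.png

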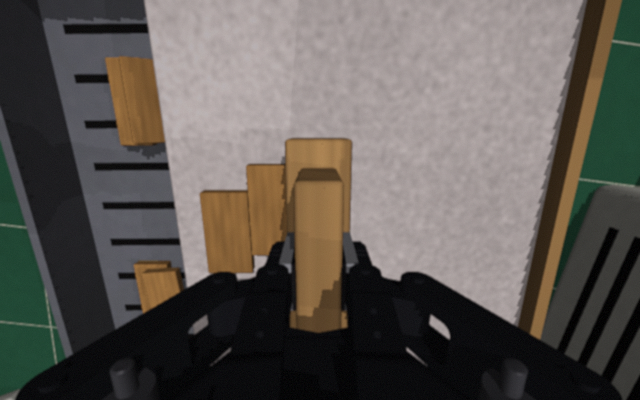

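Both chips are now flat against the block. Continuing to the edge.

>>> step_arm --commands '[[5,[0,-20,0],[0,0,0]],[5,[0,-40,0],[0,0,0]],[5,[0,-58,0],[0,0,0]],[5,[0,-75,0],[0,0,0]],[5,[0,-90,0],[0,0,0]]]'

```text
time_s: 25.0
position: [485.2, -7.8, 87.5]
tool_rot: [1.115, 1.266, -1.113]
force: [0.5, 1.0, -2.7]
opening: 19.1
```

>>> step_arm --commands '[[5,[0,-10,0],[0,0,0]],[5,[0,-17,0],[0,0,0]],[5,[0,-17,0],[0,0,0]],[5,[-35,15,0],[0,0,0]],[5,[-65,50,0],[0,0,0]]]'

```text
time_s: 25.62
position: [535.3, -1.2, 152.6]
tool_rot: [1.114, 1.267, -1.115]
force: [0.8, 0.1, -1.8]
opening: 19.4
```

```bash
python3 -c "
from h import *
go(None,0,(0,-90,0,0),(-65,50,0,0))
p=snapshot('wrist');save(p,'w20');print(state()['force'],state()['opening'],toB(cmd()[:3,3]));chips(p)
p=snapshot('scene');cv2.imwrite('pics/s20.png',cv2.resize(p['image'][120:300,190:430],None,fx=3,fy=3,interpolation=cv2.INTER_CUBIC))
"
```

```text
cmd [534.6  -1.3 151.8] meas-cmd [0.6 0.1 0.8]
[8.9 0.6 2.4] 18.82604597516825 [ 55.4   2.  151.8]
chip board xyz [-30.2  12.9  26.9] 0.95
chip board xyz [-44.   -1.3  15.2] 0.94
chip board xyz [-34.6 -77.9  22. ] 0.93
chip board xyz [-24.6  80.6  21.3] 0.88
chip board xyz [-42.  -81.8  17.2] 0.85
chip board xyz [-38.9  80.7  13.9] 0.8
```

View pics/w20.png

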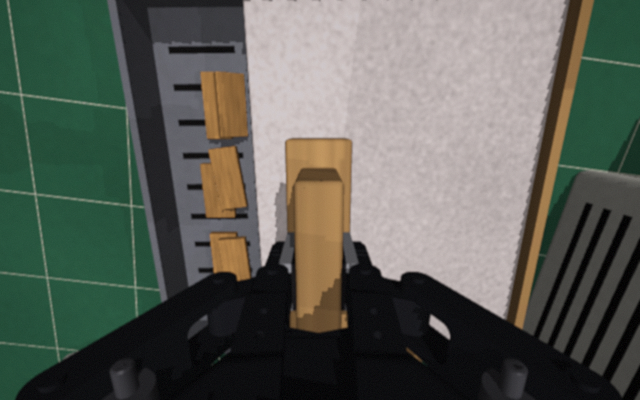

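View pics/s20.png

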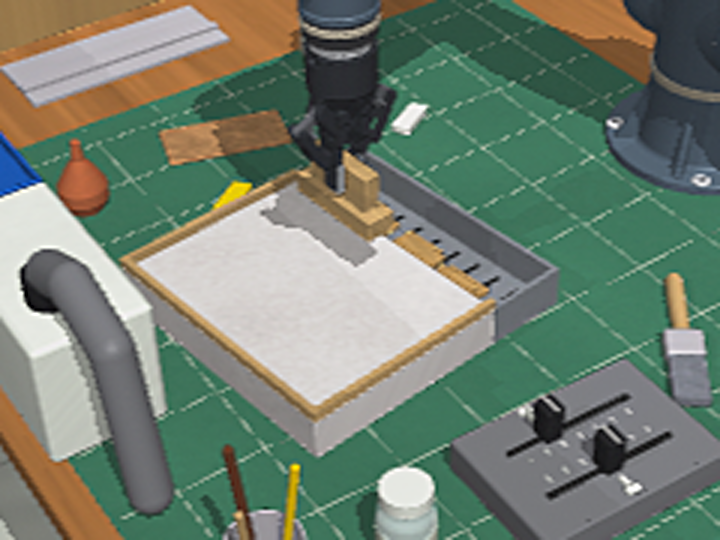

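All six chips are in the trough and both faders are untouched. Taking the block back to its pad, turned the shorter way round.

```bash
python3 -c "
from h import *
go([498.5,-364,152],1.288,maxr=.16)
"
```

```text
cmd [534.6  -1.3 151.8] meas-cmd [2.5 0.2 0.9]
shift [ -0.2 -82.1 355.1] turn [-1.2  0.   0. ] rows 8
[[-0.0, -10.0, 44.0], [-0.14, 0.0, 0.0]]
[[-0.0, -21.0, 89.0], [-0.29, 0.0, 0.0]]
[[-0.0, -31.0, 133.0], [-0.43, 0.0, 0.0]]
[[-0.0, -41.0, 178.0], [-0.58, 0.0, 0.0]]
[[-0.0, -51.0, 222.0], [-0.72, 0.0, 0.0]]
[[-0.0, -62.0, 266.0], [-0.87, 0.0, 0.0]]
[[-0.0, -72.0, 311.0], [-1.01, 0.0, 0.0]]
[[-0.0, -82.0, 355.0], [-1.16, 0.0, 0.0]]
yaw now 0.128 pos [534.6  -1.3 151.8]
```

>>> step_arm --commands '[[5,[0,-5,25],[-0.1,0,0]],[5,[0,-17,70],[-0.25,0,0]],[5,[0,-28,115],[-0.4,0,0]],[5,[0,-39,160],[-0.55,0,0]],[5,[0,-49,205],[-0.7,0,0]]]'

```text
time_s: 26.4
position: [510.6, -211.9, 150.6]
tool_rot: [0.577, 1.495, -0.577]
force: [1.0, 0.1, -2.4]
opening: 19.3
```

```bash
python3 -c "
from h import *
go([498.5,-364,152],1.288,(0,-49,205,-.7),maxr=.16)
"
```

```text
cmd [ 512.2 -210.9  151.8] meas-cmd [-1.6 -1.  -1.2]
shift [  -0.2 -122.1   93.5] turn [-0.5  0.   0. ] rows 3
[[-0.0, -41.0, 31.0], [-0.15, 0.0, 0.0]]
[[-0.0, -81.0, 62.0], [-0.31, 0.0, 0.0]]
[[-0.0, -122.0, 93.0], [-0.46, 0.0, 0.0]]
yaw now 0.828 pos [ 512.2 -210.9  151.8]
```

>>> step_arm --commands '[[5,[0,-41,31],[-0.15,0,0]],[5,[0,-81,62],[-0.31,0,0]],[5,[0,-115,88],[-0.44,0,0]],[5,[0,-122,93],[-0.46,0,0]],[5,[0,-122,93],[-0.46,0,0]]]'

```text
time_s: 27.02
position: [497.2, -363.3, 150.7]
tool_rot: [0.225, 1.561, -0.223]
force: [-0.3, -1.4, -2.3]
opening: 18.9
```

```bash
python3 -c "
from h import *
go(None,0,(0,-122,93,-.46))
p=snapshot('wrist');save(p,'w21');print(state()['force'],state()['opening'])
"
```

```text
cmd [ 498.2 -363.6  151.8] meas-cmd [-1.   0.4 -1.1]
[-0.7  0.  -1.9] 19.057020835092967
```

View pics/w21.png

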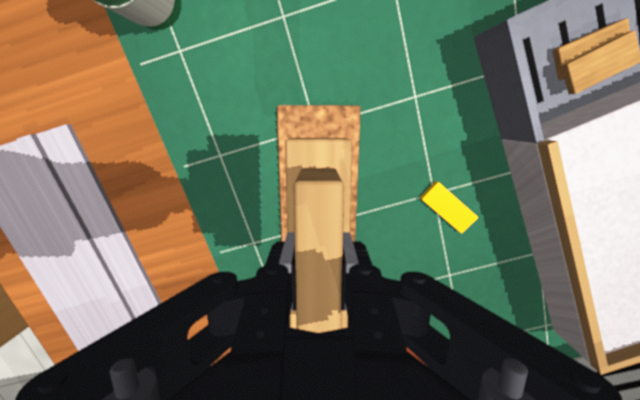

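The block is in line with the pad and centred. Lowering: contact is expected near a commanded z of 43.

>>> step_arm --commands '[[5,[40,0,0],[0,0,0]],[5,[80,0,0],[0,0,0]],[5,[100,0,0],[0,0,0]],[5,[107,0,0],[0,0,0]],[5,[107,0,0],[0,0,0]]]'

```text
time_s: 27.7
position: [498.5, -362.8, 45.1]
tool_rot: [0.221, 1.56, -0.221]
force: [0.5, 0.1, -1.8]
opening: 19.0
```

>>> step_arm --commands '[[5,[1,0,0],[0,0,0]],[5,[2,0,0],[0,0,0]],[5,[2,0,0],[0,0,0]]]'

```text
time_s: 28.08
position: [498.6, -363.9, 43.5]
tool_rot: [0.222, 1.558, -0.223]
force: [1.5, -0.3, -0.0]
opening: 19.2
```

Weight has transferred to the pad. Releasing and lifting.

>>> step_arm --commands '[[5,[0.5,0,0],[0,0,0]],[60,[0.5,0,0],[0,0,0]],[60,[0.5,0,0],[0,0,0]],[60,[0.5,0,0],[0,0,0]],[60,[0.5,0,0],[0,0,0]]]'

```text
time_s: 28.7
position: [498.1, -363.6, 42.3]
tool_rot: [0.222, 1.56, -0.222]
force: [0.3, 0.4, -0.1]
opening: 59.8
```

>>> step_arm --commands '[[60,[-20,0,0],[0,0,0]],[60,[-70,0,0],[0,0,0]],[60,[-120,0,0],[0,0,0]],[60,[-150,0,0],[0,0,0]],[60,[-150,0,0],[0,0,0]]]'

```text
time_s: 29.32
position: [499.3, -364.4, 195.0]
tool_rot: [0.22, 1.555, -0.224]
force: [-0.0, 0.2, -0.6]
opening: 59.8
```

```bash
python3 -c "
from h import *
go([520,60,200],0.4,(107,0,0,0),(2,0,0,0),(.5,0,0,0),(-150,0,0,0),maxr=.16)
p=snapshot('wrist');save(p,'w22');print(state()['force'],state()['opening'])
p=snapshot('scene');cv2.imwrite('pics/s22.png',cv2.resize(p['image'][120:300,190:430],None,fx=3,fy=3,interpolation=cv2.INTER_CUBIC))
p=snapshot('top');
cv2.imwrite('pics/t22.png',cv2.resize(p['image'][95:260,240:400],None,fx=3.6,fy=3.6,interpolation=cv2.INTER_CUBIC))
"
```

```text
cmd [ 498.2 -363.6  192.3] meas-cmd [ 1.1 -0.8  2.7]
shift [ -7.7 412.9 -97.3] turn [0.9 0.  0. ] rows 8
[[-1.0, 52.0, -12.0], [0.11, 0.0, 0.0]]
[[-2.0, 103.0, -24.0], [0.22, 0.0, 0.0]]
[[-3.0, 155.0, -36.0], [0.33, 0.0, 0.0]]
[[-4.0, 206.0, -49.0], [0.44, 0.0, 0.0]]
[[-5.0, 258.0, -61.0], [0.56, 0.0, 0.0]]
[[-6.0, 310.0, -73.0], [0.67, 0.0, 0.0]]
[[-7.0, 361.0, -85.0], [0.78, 0.0, 0.0]]
[[-8.0, 413.0, -97.0], [0.89, 0.0, 0.0]]
yaw now 1.288 pos [ 498.2 -363.6  192.3]
[-0.3  0.3 -0.9] 60.03965036896167
```

View pics/w22.png

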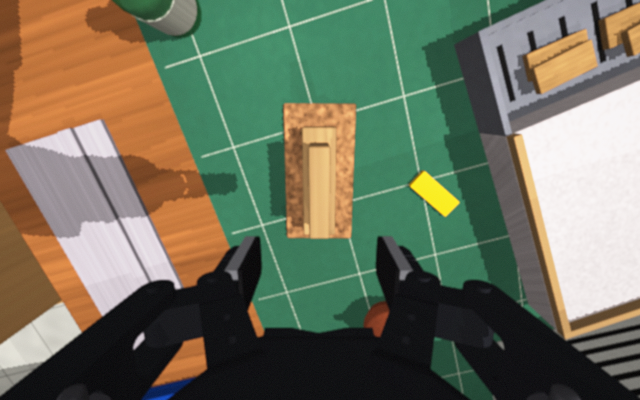

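View pics/s22.png

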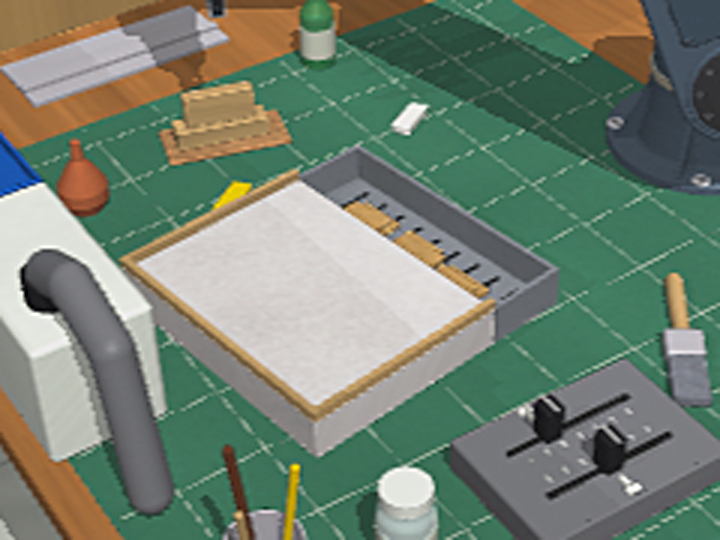

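View pics/t22.png

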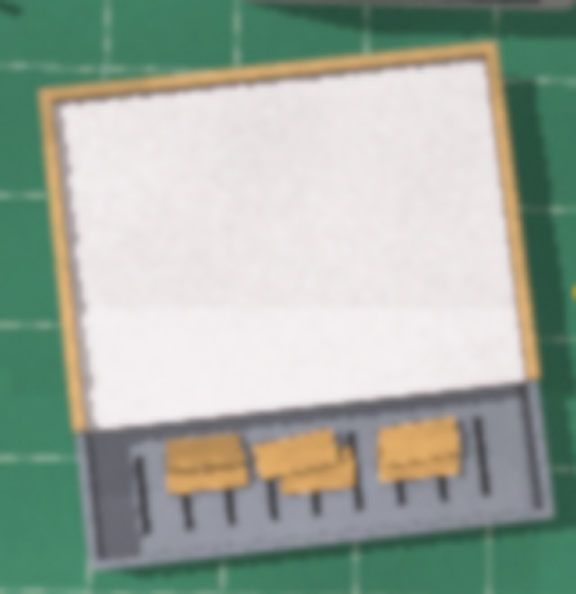

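The block sits flat and centred on its pad, the board is clear and six chips lie in the trough. Now a numeric check of the block, then back to the faders.

```bash
python3 -c "
from h import *
p=snapshot('wrist')
s=np.array([ray(p,u,v,76) for u,v in [(308,144),(329,144),(334,238),(304,238)]]);d=s[0]+s[1]-s[2]-s[3];print('rib',s.mean(0),np.arctan2(d[1],d[0]))
for n in ['block','rest']:
    for r in tip_of(p,n)[:1]: print(n,toW(p,r['at']))
go([505,300,200],-.03,maxr=.16)
"
```

```text
rib [ 498.4 -362.7   76. ] 2.8653344589334306
block [ 507.2 -358.8    5.9]
cmd [ 498.2 -363.6  192.3] meas-cmd [-0.5  0.3 -1.2]
shift [  -7.7  639.2 -178.6] turn [1.3 0.  0. ] rows 12
[[-1.0, 53.0, -15.0], [0.11, 0.0, 0.0]]
[[-1.0, 107.0, -30.0], [0.22, 0.0, 0.0]]
[[-2.0, 160.0, -45.0], [0.33, 0.0, 0.0]]
[[-3.0, 213.0, -60.0], [0.44, 0.0, 0.0]]
[[-3.0, 266.0, -74.0], [0.55, 0.0, 0.0]]
[[-4.0, 320.0, -89.0], [0.66, 0.0, 0.0]]
[[-5.0, 373.0, -104.0], [0.77, 0.0, 0.0]]
[[-5.0, 426.0, -119.0], [0.88, 0.0, 0.0]]
[[-6.0, 479.0, -134.0], [0.99, 0.0, 0.0]]
[[-6.0, 533.0, -149.0], [1.1, 0.0, 0.0]]
[[-7.0, 586.0, -164.0], [1.21, 0.0, 0.0]]
[[-8.0, 639.0, -179.0], [1.32, 0.0, 0.0]]
yaw now 1.288 pos [ 498.2 -363.6  192.3]
```

The block centre is within 2 mm of the pad's, with yaw within 0.01 rad. Moving to the control box.

>>> step_arm --commands '[[50,[-1,53,-15],[0.11,0,0]],[50,[-1,107,-30],[0.22,0,0]],[50,[-2,160,-45],[0.33,0,0]],[50,[-3,213,-60],[0.44,0,0]],[50,[-3,266,-74],[0.55,0,0]]]'

```text
time_s: 30.25
position: [500.8, -85.8, 194.8]
tool_rot: [0.653, 1.471, -0.654]
force: [0.0, -0.1, 0.4]
opening: 49.8
```

```bash
python3 -c "
from h import *
go([523.8,327.7,160],-.032,(-3,266,-74,.55),maxr=.16)
"
```

```text
cmd [501.4 -87.5 195.3] meas-cmd [-0.5  1.7 -0.5]
shift [  35.3  296.  -292.1] turn [0.8 0.  0. ] rows 7
[[5.0, 42.0, -42.0], [0.11, 0.0, 0.0]]
[[10.0, 85.0, -83.0], [0.22, 0.0, 0.0]]
[[15.0, 127.0, -125.0], [0.33, 0.0, 0.0]]
[[20.0, 169.0, -167.0], [0.44, 0.0, 0.0]]
[[25.0, 211.0, -209.0], [0.55, 0.0, 0.0]]
[[30.0, 254.0, -250.0], [0.66, 0.0, 0.0]]
[[35.0, 296.0, -292.0], [0.77, 0.0, 0.0]]
yaw now 0.738 pos [501.4 -87.5 195.3]
```

>>> step_arm --commands '[[50,[5,42,-42],[0.11,0,0]],[50,[10,85,-83],[0.22,0,0]],[50,[15,127,-125],[0.33,0,0]],[50,[20,169,-167],[0.44,0,0]],[50,[25,211,-209],[0.55,0,0]]]'

```text
time_s: 30.88
position: [516.4, 210.9, 169.5]
tool_rot: [1.072, 1.291, -1.073]
force: [1.0, -0.1, -0.8]
opening: 49.9
```

```bash
python3 -c "
from h import *
go([523.8,327.7,160],-.032,(25,211,-209,.55),maxr=.16)
"
```

```text
cmd [516.8 209.  170.3] meas-cmd [-0.5  1.9 -0.8]
shift [  10.3   29.  -115.3] turn [0.2 0.  0. ] rows 2
[[5.0, 15.0, -58.0], [0.11, 0.0, 0.0]]
[[10.0, 29.0, -115.0], [0.22, 0.0, 0.0]]
yaw now 0.188 pos [516.8 209.  170.3]
```

>>> step_arm --commands '[[50,[5,15,-58],[0.11,0,0]],[50,[10,29,-115],[0.22,0,0]],[50,[10,29,-115],[0.22,0,0]]]'

```text
time_s: 31.25
position: [523.0, 331.1, 158.2]
tool_rot: [1.229, 1.196, -1.232]
force: [0.8, -0.3, -0.1]
opening: 50.1
```

```bash
python3 -c "
from h import *
go([523.3,327.7,55],-.032,(10,29,-115,.22))
p=snapshot('wrist');save(p,'w23');
for n in ['fader1_top','fader2_top']:
    for r in tip_of(p,n)[:1]: print(n,toW(p,r['at']))
"
```

```text
cmd [523.8 327.4 160.3] meas-cmd [-0.8  3.6 -2. ]
shift [105.3  -0.5  -0.2] turn [-0.  0.  0.] rows 2
[[53.0, -0.0, -0.0], [-0.0, 0.0, 0.0]]
[[105.0, -1.0, -0.0], [-0.0, 0.0, 0.0]]
yaw now -0.032 pos [523.8 327.4 160.3]
fader1_top [502.3 393.4  83.7]
fader2_top [522.5 326.9  84. ]
```

View pics/w23.png

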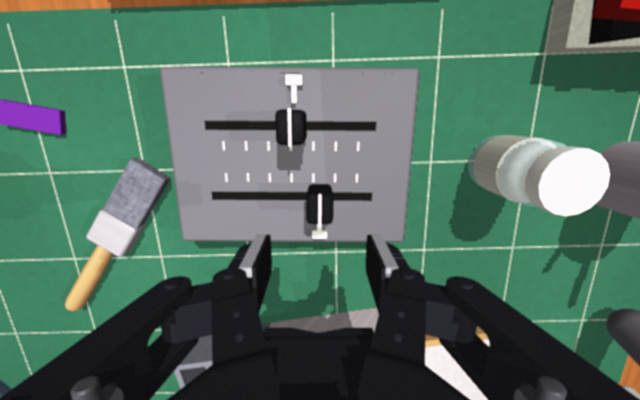

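The faders are still at their pointers. Lowering onto fader2 and gripping it.

>>> step_arm --commands '[[50,[40,0,0],[0,0,0]],[50,[80,0,0],[0,0,0]],[50,[105,0,0],[0,0,0]],[50,[105,0,0],[0,0,0]],[10,[105,0,0],[0,0,0]]]'

```text
time_s: 32.02
position: [524.6, 326.9, 56.6]
tool_rot: [1.234, 1.193, -1.232]
force: [0.3, -0.0, 0.0]
opening: 33.1
```

>>> step_arm --commands '[[10,[0,0,0],[0,0,0]],[10,[0,0,0],[0,0,0]],[10,[0,0,0],[0,0,0]],[10,[0,-15,0],[0,0,0]],[10,[0,-35,0],[0,0,0]]]'

```text
time_s: 32.65
position: [490.3, 328.6, 57.0]
tool_rot: [1.236, 1.191, -1.23]
force: [2.1, -2.6, 6.9]
opening: 20.6
```

>>> step_arm --commands '[[10,[0,-20,0],[0,0,0]],[10,[0,-38,0],[0,0,0]],[10,[0,-46,0],[0,0,0]],[10,[0,-51,0],[0,0,0]],[10,[0,-51,0],[0,0,0]]]'

```text
time_s: 33.28
position: [438.3, 330.4, 57.0]
tool_rot: [1.234, 1.193, -1.231]
force: [-1.2, -3.4, 8.8]
opening: 21.2
```

>>> step_arm --commands '[[10,[0,-4,0],[0,0,0]],[10,[0,-4,0],[0,0,0]]]'

```text
time_s: 33.52
position: [437.4, 330.5, 57.1]
tool_rot: [1.238, 1.188, -1.228]
force: [11.3, -4.7, 1.2]
opening: 21.2
```

>>> step_arm --commands '[[10,[0,-4,0],[0,0,0]],[10,[0,-4,0],[0,0,0]]]'

```text
time_s: 33.78
position: [437.1, 330.6, 57.2]
tool_rot: [1.241, 1.182, -1.224]
force: [26.5, -7.2, -9.2]
opening: 21.1
```

The end stop is reached at x≈437. Releasing and lifting to look.

>>> step_arm --commands '[[10,[0,6,0],[0,0,0]],[50,[0,6,0],[0,0,0]],[50,[0,6,0],[0,0,0]],[50,[0,6,0],[0,0,0]],[50,[-50,6,0],[0,0,0]]]'

```text
time_s: 34.4
position: [433.6, 328.9, 102.8]
tool_rot: [1.227, 1.195, -1.239]
force: [0.8, 0.5, -0.4]
opening: 49.5
```

>>> step_arm --commands '[[50,[-40,0,0],[0,0,0]],[50,[-40,0,0],[0,0,0]]]'

```text
time_s: 34.65
position: [437.2, 331.5, 148.4]
tool_rot: [1.237, 1.193, -1.228]
force: [0.6, 0.1, -0.3]
opening: 50.1
```

```bash
python3 -c "
from h import *
go([503.6,392,145],-.032,(105,0,0,0),(0,-35,0,0),(0,-51,0,0),(0,-4,0,0),(0,-4,0,0),(-50,6,0,0),(-40,0,0,0))
p=snapshot('wrist');save(p,'w24');
for n in ['fader1_top','fader2_top']:
    for r in tip_of(p,n)[:1]: print(n,toW(p,r['at']))
"
```

```text
cmd [435.9 330.3 145.3] meas-cmd [1.3 1.3 3.1]
shift [  0.3  65.7 -63.9] turn [-0.  0.  0.] rows 2
[[0.0, 33.0, -32.0], [-0.0, 0.0, 0.0]]
[[0.0, 66.0, -64.0], [-0.0, 0.0, 0.0]]
yaw now -0.032 pos [435.9 330.3 145.3]
fader1_top [502.3 394.3  85.8]
fader2_top [437.  333.   85.3]
```

View pics/w24.png

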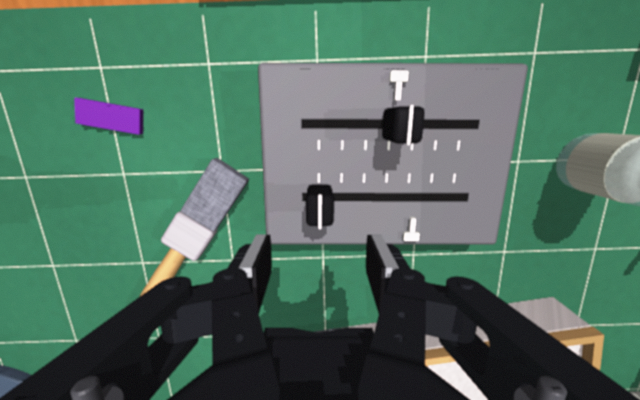

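Fader2 is at its off end, by the first tick. Fader1 next.

>>> step_arm --commands '[[50,[0,33,-32],[0,0,0]],[50,[0,66,-64],[0,0,0]],[50,[45,66,-64],[0,0,0]],[50,[90,66,-64],[0,0,0]],[50,[90,66,-64],[0,0,0]]]'

```text
time_s: 35.42
position: [501.0, 389.9, 50.6]
tool_rot: [1.225, 1.195, -1.241]
force: [-0.1, -0.9, 0.2]
opening: 50.1
```

>>> step_arm --commands '[[10,[0,0,0],[0,0,0]],[10,[0,0,0],[0,0,0]],[10,[0,0,0],[0,0,0]],[10,[0,0,0],[0,0,0]],[10,[0,-15,0],[0,0,0]]]'

```text
time_s: 36.05
position: [490.9, 393.2, 57.2]
tool_rot: [1.237, 1.192, -1.23]
force: [2.1, -0.3, 6.7]
opening: 20.9
```

>>> step_arm --commands '[[10,[0,-20,0],[0,0,0]],[10,[0,-38,0],[0,0,0]],[10,[0,-46,0],[0,0,0]],[10,[0,-50,0],[0,0,0]],[10,[0,-50,0],[0,0,0]]]'

```text
time_s: 36.67
position: [439.9, 395.0, 57.2]
tool_rot: [1.236, 1.193, -1.23]
force: [0.4, -1.4, 9.0]
opening: 20.9
```

>>> step_arm --commands '[[10,[0,-4,0],[0,0,0]],[10,[0,-4,0],[0,0,0]]]'

```text
time_s: 36.92
position: [439.6, 395.0, 57.2]
tool_rot: [1.24, 1.187, -1.226]
force: [16.5, -2.0, 1.2]
opening: 20.9
```

The stop is felt again. Releasing and lifting clear.

>>> step_arm --commands '[[10,[0,3,0],[0,0,0]],[50,[0,3,0],[0,0,0]],[50,[0,3,0],[0,0,0]],[50,[0,3,0],[0,0,0]],[50,[-50,3,0],[0,0,0]]]'

```text
time_s: 37.55
position: [435.8, 392.5, 102.4]
tool_rot: [1.226, 1.194, -1.239]
force: [0.5, -0.2, 0.8]
opening: 50.0
```

>>> step_arm --commands '[[50,[-50,0,0],[0,0,0]],[50,[-90,0,0],[0,0,0]],[50,[-90,0,0],[0,0,0]],[50,[-90,0,0],[0,0,0]]]'

```text
time_s: 38.05
position: [437.6, 394.1, 194.6]
tool_rot: [1.232, 1.194, -1.233]
force: [-0.6, -0.4, -0.4]
opening: 50.0
```

```bash
python3 -c "
from h import *
p=snapshot('wrist');save(p,'w25');
for n in ['fader1_top','fader2_top']:
    for r in tip_of(p,n)[:1]: print(n,toW(p,r['at']))
p=snapshot('scene');cv2.imwrite('pics/s25.png',cv2.resize(p['image'][120:300,190:430],None,fx=3,fy=3,interpolation=cv2.INTER_CUBIC));chips(p)
s=state();print(s['force'],s['time_s'],s['position'])
"
```

```text
fader1_top [438.1 393.4  84.7]
fader2_top [437.4 329.8  86.5]
chip board xyz [-20.5  85.2  19.2] 0.58
chip board xyz [-35.  -76.9  21.4] 0.49
chip board xyz [-42.5  79.5  15.6] 0.45
chip board xyz [-30.5  11.8  23.3] 0.42
chip board xyz [-46.6 -76.4  16.1] 0.36
chip board xyz [-50.1   2.2  13.3] 0.36
[ 0.4 -0.1 -0.1] 38.3 [437.5 393.9 194.2]
```

View pics/w25.png

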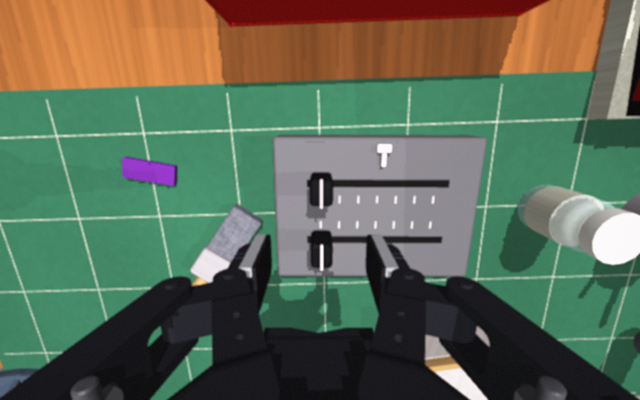

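View pics/s25.png

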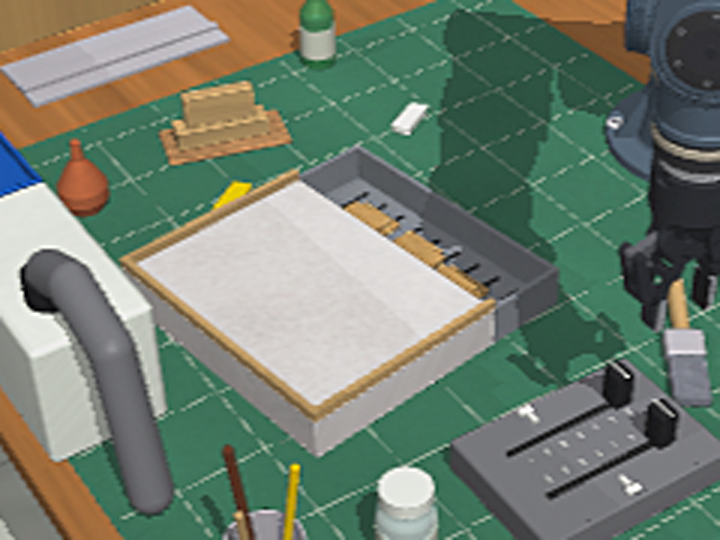

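Both faders are at their off stops with grip lines level (u≈321). All six chips are in the trough and the block is on its pad. Handing in.

```bash
python3 -c "
from h import *
print(job_done())"
```

```text
the job is handed in; nothing more can be done
None
```

The job is done and handed in at about 38 s of simulated time; `job_done()` gave no verdict.

- **Faders on:** I slid both to their pointers and let go. Measured in the wrist picture, each grip was within about 1 mm of its pointer.
- **Sweep:** Three passes with the held block pushed all six chips off the board. At the end the network placed all six in the trough, with z about 13–23 mm (limit 43 mm).
- **Block:** It is back flat on its pad and released. Its centre was about 2 mm from the pad's and its yaw within 0.01 rad, measured from the wrist picture. The network put the block about 10 mm off instead, still inside the 25 mm limit.
- **Faders off:** Both were driven against their end stops, where I felt the force rise, then released. The last picture shows both grips at the off ends.

**What went wrong:** on the first lowering the block caught the board's side lip at about 34 N. I shifted it 7 mm inward and it then went down cleanly. The block also rode up about 1.5 mm in the grip, which did no harm.

The brush, bulb, eraser, jar and both look-alikes appear unmoved in the pictures, though I did not measure them.

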